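Try two stem adaptors on a leaning square gauge pin and sort them

TASK

Check the two square-socket stem adaptors, one at a time: slide each onto the leaning square gauge pin as far as it will go without forcing it, then take it off and stand it upright in a tray before you pick up the other. The one that goes fully home against the gauge's shoulder belongs in the square wooden tray, the one that stops short belongs in the round steel pan; do both trials, leave everything else alone and let go of everything at the end.

Things in the scene. Friction and masses are not known exactly. Their poses are not given: they have to be found in the camera images.
- adaptor_a: A grey aluminium stem adaptor, 130 mm tall, about 0.45 kg, standing on its open mouth: 56 mm square body 78 mm high with a blind square socket 28.5 mm wide opening downward, a 68 mm round collar 8 mm high, a head on top. Origin: centre of the mouth; z from mouth to head, x and y square to the flats. One adaptor's socket is 66 mm deep, the other's 38: alike outside.
- adaptor_b: A grey aluminium stem adaptor, 130 mm tall, about 0.45 kg, standing on its open mouth: 56 mm square body 78 mm high with a blind square socket 28.5 mm wide opening downward, a 68 mm round collar 8 mm high, a head on top. Origin: centre of the mouth; z from mouth to head, x and y square to the flats. One adaptor's socket is 66 mm deep, the other's 38: alike outside.
- head_a (a point): centre of the solid head of that adaptor, 108 mm above the mouth on its axis. The head is 38 mm square, from 86 to 130 mm above the mouth, its flats in line with the socket's; grip it across two flats. A quarter turn makes no difference.
- head_b (a point): centre of the solid head of that adaptor, 108 mm above the mouth on its axis. The head is 38 mm square, from 86 to 130 mm above the mouth, its flats in line with the socket's; grip it across two flats. A quarter turn makes no difference.
- gauge_pin: fixed steel pin, 26 mm square, 60 mm long, leaning 0.5 rad (29 degrees) from vertical, tip toward the robot, on a 90 mm round shoulder plate and a grey stand (base 160 x 150 x 16 mm, 60 mm before to 100 mm behind the origin). Origin: centre of the shoulder face, 95 mm above the table; z along the pin to its tip, y level, x and y square to its flats.
- pin_tip (a point): centre of the pin's tip, 60 mm from the shoulder along the pin. The last 10 mm taper to 16 mm square. The socket has 1.25 mm play a side. Slid on, the deep adaptor comes home with its mouth on the shoulder; the shallow one is stopped by the tip with its mouth 22 mm short of it. Sliding friction only.
- wood_tray: fixed square open wooden tray for full-depth adaptors, 170 x 170 mm outside, 48 mm high, walls and floor 10 mm thick. Origin: centre of the underside, z up.
- round_pan: fixed round open steel pan for adaptors that stop short, 170 mm across the rim, 156 mm across the foot, 45 mm high, walls 4 mm, floor 5 mm thick. Origin: centre of the underside, z up.
- coupling: loose dark steel pipe coupling, a ring of 60 mm diameter, 40 mm high, between the adaptors; origin under its centre. A bystander, not part of the job: leave it where it is.
- flange: loose yellow pipe flange, 110 mm diameter, 46 mm high, behind on the left; origin under its centre. A bystander, not part of the job: leave it where it is.
- handwheel: loose dark valve handwheel lying flat, 126 mm across, 28 mm high, behind on the right; origin under its centre. A bystander, not part of the job: leave it where it is.
Not all that is in view belongs to the job. What is shaped like the adaptor_a but pink, red or turquoise is not meant.

How it is judged:
By the outcome, as a careful person would: the job done as asked, in the order asked, and still so for the second after the job is handed in, with the robot touching nothing.
It also fails if it takes over 70 s, if anything falls off the work surface, if the arm or the gripper's body presses on something with over 40 N, if the wrist force passes 120 N, or if a joint passes its speed limit or range.

ROBOT

A 7-joint arm with a two-finger parallel gripper is mounted at the origin on the work surface. World frame = base frame: x ahead of the robot, y to its left, z up, the work surface at z = 0. Lengths are in m, angles in rad, forces in N, time in s.
With the tool pointing down it reaches from about 0.425 to 0.925 m from the base axis. Payload 6.8 kg.
Tool frame: the origin (TCP) lies on the centre line of the jaws, within the pads' length; the fingertips stand 17 mm ahead of it and the grasp point (between the pads) lies 2 mm behind it; z points along the fingers, x is the direction in which the jaws open and shut, and the axes are right-handed (so a half turn about z gives the same grasp; the last joint's range is limited). The gripper opens to 85 mm and grips with 20 to 120 N. Pads are 22 mm wide; open, the fingers measure 114 mm over their backs; the gripper's body (76 mm by 85 mm) begins 54 mm behind the grasp point. The pads swing forward as they close: fully open they stand 13 mm farther back than shut.
Start: joints at [1.144, 0.477, 0.022, 1.555, -0.011, 1.109, -0.083], TCP at [0.212, -0.641, 0.248] pointing down, gripper open.
Joint ranges: [-2.96, 2.96], [-0.34, 2.1], [-1.41, 1.46], [0.24, 2.44], [-1.37, 4.51], [0.17, 1.92], [-2.96, 2.96]. Speed limits (rad/s): [2.39, 2.39, 3.14, 3.14, 3.14, 3.14, 3.14].

INTERFACE

Orientations are given as a unit quaternion [w, x, y, z].
In Python, from station import status, read_camera, camera_model, bot gives the robot as it stands.
- The arm moves only by the tool arm_command, never from a script. Its argument "series" is a list of rows, each a list of 3 entries, a list of its own where there are three numbers: the finger opening in mm, from 0 to 85.4, then the shift along the tool's x, y, z in mm, then the turn about the tool's z in rad. In form: [[gripper, [dx, dy, dz], roll], ...]. A call has 1 to 8 rows; each row is the pose to reach, as a shift and turn from the pose commanded when the call began, along the tool's axes at that moment; what a row does not reach only later rows make up. A row lasts 1/8 s, in which the tool goes at most 62.5 mm and 10.7 degrees, less where a joint would pass 70% of its speed; a pose out of reach is approached as far as the arm can. A call with a gripper value outside its range is refused whole. The fingers move at their own pace and stop on an object; "squeeze" is the grip in N (left out, the last holds). Time passes only in rows, so rows that repeat a pose let the fingers close. It gives the time, the measured TCP pose, the force and the opening at its end, in the units of the state.
- status.get_obs(): the state, without advancing time (a new reading comes with each control period).
- read_camera(name): name is "scene" or "top" or "wrist"; returns the picture (384x512x3 uint8, blue, green, red); there is no depth.
- camera_model(name): a dict with "fov_y" (degrees; the focal length in pixels is half the picture's height over the tangent of half this angle, whatever the lens; pixels are square), "cx", "cy" (the principal point, pixels), "R" (3x3) and "t" (3): a world point X has camera coordinates R X + t. Camera axes: x right, y down, z forward; pixel columns grow to the right and rows downward; lengths in m; the calibration is good to about 2 mm. A picture is of the moment at which its call begins: read the wrist's pose just before it. camera_model takes no time and is no camera call; for the wrist camera it gives the pose at the moment of the call.
- bot.hand_in(): hands the job in, once; it reports no verdict.
The state is a dict: "t": time; "q": joint angles; "joint_vel": joint speeds; "joint_torque": joint torques, N m; "eef_pos": TCP position; "tool_rot": TCP orientation; "contact_force": force on the tool from outside, world axes, zero at the start; "torque": the same for the moment, N m; "gripper_width": opening from 0.0 (shut) to 1.0 (fully open).
Only numpy, scipy, OpenCV 4.12 (cv2) and the standard library are available. Lean on these libraries where they do the work, as an engineer would, in place of code of your own. Each camera call takes 0.05 s, during which the arm holds its last target.

## Working session

There is one attempt and no reset: what is moved stays moved. The work goes in short steps, Python scripts to look and compute and a tool call to move; the robot and the scene stay as the last step left them, time stands still between calls to the robot, and variables do not carry over. Pictures are saved under pics/ and viewed, and the job is handed in when it is done.

Besides the shell and the picture viewer there is one more tool, called after "Request:" by a JSON object that holds its "op" and its "data". arm_command: Moves the arm, as the interface text tells. Its arguments: {"type":"object","properties":{"series":{"type":"array"},"squeeze":{"type":"number"}},"required":["series"]}

```bash
ls; mkdir -p pics
python3 - <<'E'
from station import status, read_camera, camera_model, bot
import cv2
o=status.get_obs();print(o)
for n in ["scene","top","wrist"]:
    m=camera_model(n);print(n,m)
    cv2.imwrite(f"pics/{n}0.png",read_camera(n))
E
```

```text
pics
{'t': 0.0, 'q': array([ 1.1439122 ,  0.47776346,  0.02234033,  1.55644492, -0.01152518,
        1.10929719, -0.08310486]), 'joint_vel': array([-0.00214585,  0.00019601, -0.00024883, -0.00059222,  0.00026834,
       -0.00117377, -0.00044717]), 'joint_torque': array([ 1.45333115e-04, -5.96466243e+01,  1.60795636e+00, -2.81203330e+01,
        1.25000841e-02,  9.16193094e-03, -9.32636027e-06]), 'eef_pos': array([ 0.21137346, -0.64046462,  0.24735302]), 'tool_rot': array([-4.77686859e-04,  8.10375200e-01, -5.85910606e-01, -7.53958995e-04]), 'contact_force': array([ 0.30225713, -0.11457246,  0.49696049]), 'torque': array([0.01929265, 0.02790101, 0.01423486]), 'gripper_width': 0.9990234289353876}
scene {'fov_y': 46.83506786949241, 'cx': 255.06625455715303, 'cy': 182.42257813914046, 'R': array([[-0.41367369,  0.91041074,  0.00513496],
       [ 0.65133897,  0.29988763, -0.69701144],
       [-0.63610661, -0.2849907 , -0.71704162]]), 't': array([ 0.1914246 , -0.29159467,  1.54395825])}
top {'fov_y': 52.58959121927758, 'cx': 249.98835722568722, 'cy': 187.4207354959381, 'R': array([[-0.02544397, -0.99914962, -0.03244434],
       [-0.9922604 ,  0.02918774, -0.12069535],
       [ 0.12153969,  0.02912226, -0.99215926]]), 't': array([0.06389983, 0.51939858, 1.03132999])}
wrist {'fov_y': 60.79472576803434, 'cx': 252.31065343236938, 'cy': 193.08660804377018, 'R': array([[ 0.31294334, -0.94976932, -0.00216882],
       [-0.9145381 , -0.3019495 ,  0.26915898],
       [-0.25629382, -0.08224805, -0.96309332]]), 't': array([-0.67408235, -0.03520265,  0.37971018])}
```

View pics/scene0.png

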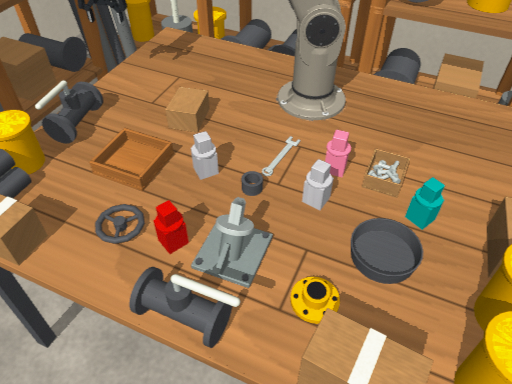

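View pics/top0.png

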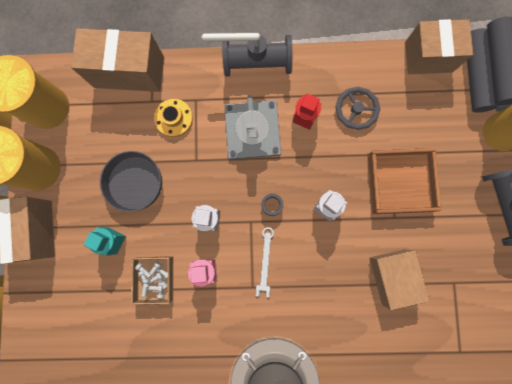

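View pics/wrist0.png

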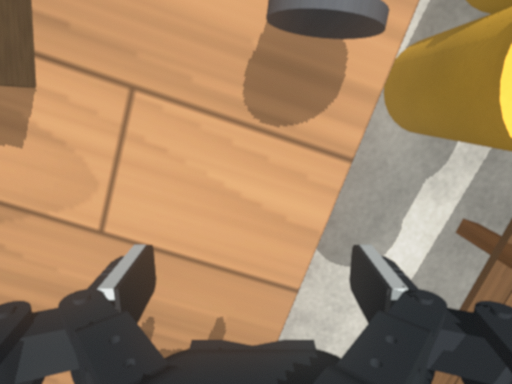

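Scene: there are five adaptor shapes. In the top image the grey ones are at (205,218) and (332,205). Pink (202,273), red (307,110) and turquoise (103,241) are decoys. The gauge is at (252,130), the wooden tray at (405,182), and the pan at (132,182). Next I'll get coarse positions.

```bash
cat > h.py <<'E'
import numpy as np, cv2
from station import status, read_camera, camera_model, bot
from scipy.spatial.transform import Rotation as Ro
def cam(n):
    m=camera_model(n); f=192/np.tan(np.radians(m['fov_y']/2))
    return f,m['cx'],m['cy'],np.array(m['R']),np.array(m['t'])
def ray(c,u,v,z):
    f,cx,cy,R,t=c
    d=R.T@np.array([(u-cx)/f,(v-cy)/f,1]); o=-R.T@t
    return o+d*(z-o[2])/d[2]
def proj(c,X):
    f,cx,cy,R,t=c; p=R@np.asarray(X,float)+t
    return np.array([cx+f*p[0]/p[2],cy+f*p[1]/p[2]])
def rot(o): return Ro.from_quat(np.roll(o['tool_rot'],-1)).as_matrix()
E
python3 - <<'E'
from h import *
c=cam("top")
np.set_printoptions(precision=4,suppress=True)
for n,u,v,z in [("A?",205,216,.13),("B?",332,200,.13),("gaugeplate",251,128,.095),("base TL",226,106,.016),("TR",277,102,.016),("BL",230,159,.016),("BR",281,155,.016),("wood",405,182,.03),("woodTL",373,151,.048),("TR",434,149,.048),("BR",439,211,.048),("BL",376,212,.048),("pan",132,182,.045),("coup",272,205,.04)]:
    print(n,ray(c,u,v,z))
o=status.get_obs();print(rot(o))
w=cam("wrist");print("wristcam pos",-w[3].T@w[4], "in tool",rot(o).T@(-w[3].T@w[4]-o['eef_pos']))
im=read_camera("top");cv2.imwrite("pics/topz.png",cv2.resize(im[60:310,90:460],None,fx=2.1,fy=2.1,interpolation=cv2.INTER_CUBIC))
E
```

```text
A? [0.4411 0.1598 0.13  ]
B? [ 0.4719 -0.1541  0.13  ]
gaugeplate [0.6703 0.0411 0.095 ]
base TL [0.7594 0.1127 0.016 ]
TR [ 0.7659 -0.0331  0.016 ]
BL [0.6051 0.1042 0.016 ]
BR [ 0.6119 -0.0391  0.016 ]
wood [ 0.5237 -0.3713  0.03  ]
woodTL [ 0.6083 -0.2856  0.048 ]
TR [ 0.6085 -0.4482  0.048 ]
BR [ 0.4418 -0.4476  0.048 ]
BL [ 0.4437 -0.283   0.048 ]
pan [0.5439 0.3719 0.045 ]
coup [ 0.4705 -0.0088  0.04  ]
[[ 0.3135 -0.9496 -0.0006]
 [-0.9496 -0.3135  0.0013]
 [-0.0014  0.0001 -1.    ]]
wristcam pos [ 0.2761 -0.6197  0.3738] in tool [ 0.0002 -0.0679 -0.1263]
```

View pics/topz.png

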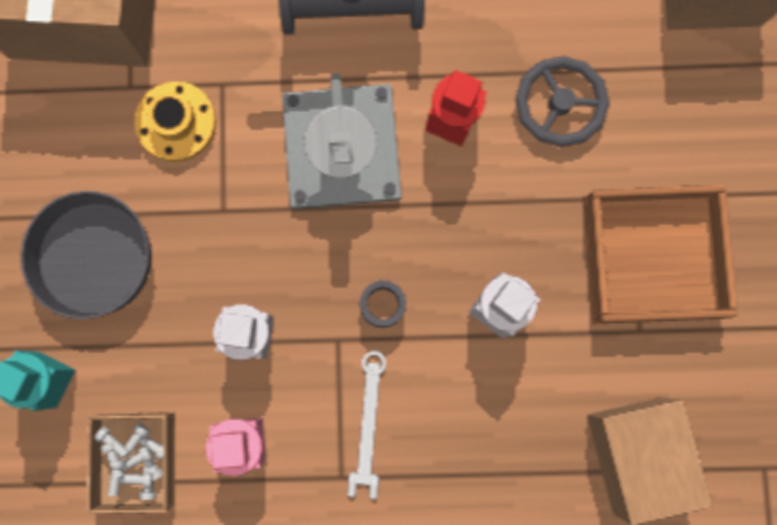

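```bash
cat >> h.py <<'E'
def plan(pts,yaw=None):
    """pts world TCP targets; yaw = world angle of tool x (mod pi)"""
    o=status.get_obs();R=rot(o);p=o['eef_pos']
    for q in pts: print("tool shift mm",np.round(R.T@(np.array(q)-p)*1000,1))
    cur=np.arctan2(R[1,0],R[0,0]);print("t",round(o['t'],2),"tcp",p.round(4),"cur yaw",round(cur,3),"tilt",np.round(R[:,2],4))
    if yaw is not None:
        d=(cur-yaw+np.pi/2)%np.pi-np.pi/2; print("roll",round(d,3),"q7",o['q'][6].round(2))
E
python3 - <<'E'
from h import *
plan([(.211,-.64,.32),(.46,-.16,.31)],-np.pi/2)
E
```

```text
tool shift mm [ -0.9   0.2 -72.3]
tool shift mm [-378.6 -386.7  -61.9]
t 0.2 tcp [ 0.2115 -0.6407  0.2477] cur yaw -1.252 tilt [-4.e-04  1.e-03 -1.e+00]
roll 0.319 q7 -0.08
```

Request:
{"op": "arm_command", "data": {"series": [[85, [0, 0, -55], 0.1], [85, [-50, -50, -65], 0.2], [85, [-94, -97, -65], 0.3], [85, [-138, -141, -65], 0.319], [85, [-182, -186, -65], 0.319], [85, [-225, -230, -65], 0.319], [85, [-268, -274, -65], 0.319], [85, [-310, -317, -65], 0.319]]}}

```text
t: 1.2
eef_pos: [0.413, -0.2512, 0.3135]
tool_rot: [-0.0, -0.707, 0.707, -0.0]
contact_force: [1.2, -1.0, 1.1]
gripper_width: 0.995
```

Request:
{"op": "arm_command", "data": {"series": [[85, [0, 0, 0], 0]]}}

```text
t: 1.32
eef_pos: [0.4148, -0.2481, 0.3135]
tool_rot: [-0.001, 0.71, -0.704, -0.0]
contact_force: [1.8, -0.5, -0.0]
gripper_width: 0.997
```

Run:
```python
from h import *
plan([(.46,-.16,.31)],-np.pi/2)
print(status.get_obs()['q'])
```

```text
tool shift mm [-87.6 -46.    3.7]
t 1.32 tcp [ 0.4148 -0.2481  0.3135] cur yaw -1.562 tilt [ 0.0011  0.0011 -1.    ]
roll 0.009 q7 -1.17
[ 0.57294122  0.10592288 -0.17517613  1.90760529  0.01875202  1.12919165
 -1.17078416]
```

Request:
{"op": "arm_command", "data": {"series": [[85, [-45, -25, 0], 0], [85, [-88, -46, 0], 0], [85, [-88, -46, 0], 0]]}}

```text
t: 1.7
eef_pos: [0.4597, -0.1622, 0.3133]
tool_rot: [-0.001, 0.709, -0.705, -0.0]
contact_force: [-0.3, -0.3, -0.0]
gripper_width: 0.993
```

Run:
```python
from h import *
plan([],-np.pi/2)
cv2.imwrite("pics/w1.png",read_camera("wrist"))
```

```text
t 1.7 tcp [ 0.4597 -0.1622  0.3133] cur yaw -1.565 tilt [ 6.e-04  9.e-04 -1.e+00]
roll 0.005 q7 -1.39
```

View pics/w1.png

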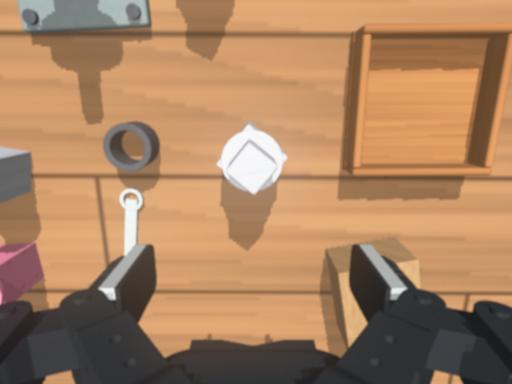

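Run:
```python
import cv2
im=cv2.imread("pics/w1.png")
cv2.imwrite("pics/w1z.png",cv2.resize(im[110:210,190:310],None,fx=6,fy=6,interpolation=cv2.INTER_CUBIC))
```

```text
(no output)
```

View pics/w1z.png

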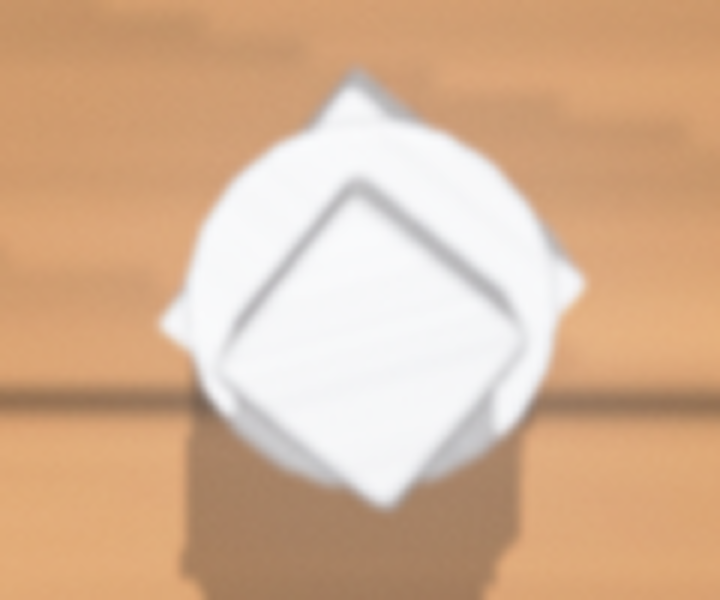

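```bash
cat >> h.py <<'E'
from scipy.optimize import least_squares
def fitsq(c,px,z,side):
    """ px ordered around the square; returns centre, yaw mod 90"""
    P=np.array([ray(c,u,v,z)[:2] for u,v in px]); C=P.mean(0)
    a=np.array([np.arctan2(*(p-C)[::-1]) for p in P]); 
    ang=np.angle(np.mean(np.exp(4j*(a-np.pi/4))))/4
    print("centre",C.round(4),"yaw deg mod90",np.degrees(ang).round(1),"sides",[round(np.linalg.norm(P[i]-P[i-1])*1000,1) for i in range(len(P))])
    return C,ang
E
python3 - <<'E'
from h import *
c=cam("wrist")
f=lambda L:[(190+x/6-.4,110+y/6-.4) for x,y in L]
fitsq(c,f([(357,198),(520,340),(387,508),(222,365)]),.13,.038)
fitsq(c,f([(355,70),(585,285)]),.078,.056)
print([ray(c,*p,.078) for p in f([(355,70),(585,285),(160,325)])])
print("collar",ray(c,*f([(372,303)])[0],.086))
E
```

```text
centre [ 0.4645 -0.164 ] yaw deg mod90 -39.8 sides [np.float64(34.4), np.float64(34.5), np.float64(35.1), np.float64(35.7)]
centre [ 0.4867 -0.1821] yaw deg mod90 2.6 sides [np.float64(57.7), np.float64(57.7)]
[array([ 0.50616374, -0.16081882,  0.078     ]), array([ 0.46722873, -0.20341783,  0.078     ]), array([ 0.45958441, -0.12439676,  0.078     ])]
collar [ 0.46518542 -0.16394074  0.086     ]
```

Request:
{"op": "arm_command", "data": {"series": [[85, [-50, -35, 0], 0], [85, [-100, -70, 0], 0], [85, [-150, -105, 0], 0], [85, [-190, -140, 0], 0], [85, [-190, -140, 0], 0], [85, [-190, -140, 0], 0]]}}

```text
t: 2.5
eef_pos: [0.5982, 0.0222, 0.3127]
tool_rot: [-0.001, -0.706, 0.708, -0.0]
contact_force: [-0.1, -1.5, -0.5]
gripper_width: 0.992
```

Run:
```python
from h import *
plan([],-np.pi/2)
im=read_camera("wrist");cv2.imwrite("pics/w2.png",im)
cv2.imwrite("pics/w2z.png",cv2.resize(im[0:250,120:400],None,fx=2.4,fy=2.4,interpolation=cv2.INTER_CUBIC))
```

```text
t 2.5 tcp [0.5982 0.0222 0.3127] cur yaw -1.574 tilt [-0.0013 -0.0015 -1.    ]
roll -0.003 q7 -1.83
```

View pics/w2z.png

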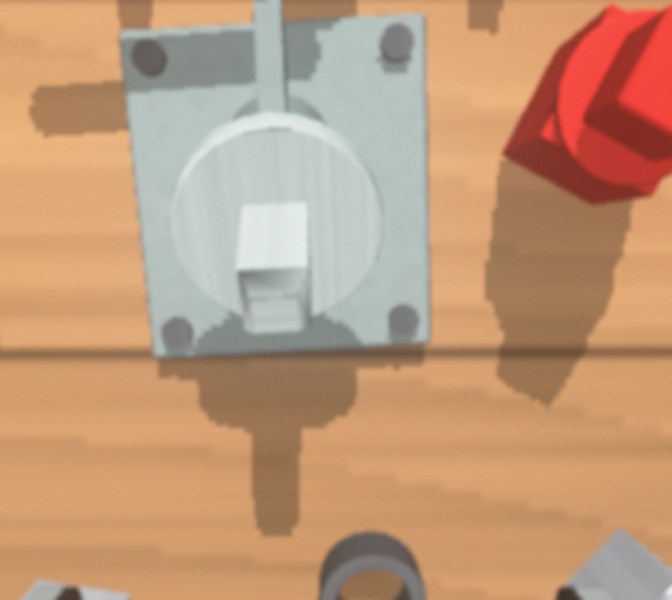

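```bash
cat > fitg.py <<'E'
from h import *
c=cam("wrist")
def G(p):
    x,y,a=p; 
    Rz=Ro.from_euler('z',a).as_matrix(); return Rz, Rz@Ro.from_euler('y',-.5).as_matrix(), np.array([x,y,.095])
def pts(p):
    Rz,Rg,o=G(p); L=[]
    for x,y in [(.1,.075),(.1,-.075),(-.06,-.075),(-.06,.075)]: L.append(o+Rz@[x,y,-.079])
    for x,y in [(.008,.008),(.008,-.008),(-.008,-.008),(-.008,.008)]: L.append(o+Rg@[x,y,.06])
    for x,y in [(.013,.013),(.013,-.013)]: L.append(o+Rg@[x,y,.05])
    for x,y in [(.013,.013),(.013,-.013)]: L.append(o+Rg@[x,y,.0])
    return np.array([proj(c,q) for q in L])
obs=np.array([(122,30),(424,14),(428,341),(154,356),(248,300),(303,297),(306,330),(244,333),(236,268),(307,268),(246,206),(306,203)])/2.4+[120,0]-.3
for sel in (range(12),range(4,12),range(4)):
    sel=list(sel)
    r=least_squares(lambda p:(pts(p)-obs)[sel].ravel(),[.666,.035,.045])
    print(r.x,r.cost); 
    print((pts(r.x)-obs).round(1).tolist())
E
python3 fitg.py
```

```text
[0.67013173 0.03839506 0.04250719] 31.883912264262197
[[-1.7, -0.6], [1.7, -0.6], [1.1, 1.9], [-0.7, 1.1], [1.3, -1.5], [-3.1, -1.1], [-3.3, 0.6], [4.7, 0.2], [0.4, 1.0], [0.6, -0.5], [-1.2, 0.2], [0.2, 0.2]]
[0.67004974 0.03809988 0.02636169] 25.007219101338052
[[-0.1, -1.7], [3.3, 0.6], [0.6, 2.9], [-1.3, 0.2], [1.2, -1.5], [-3.2, -0.8], [-3.6, 0.9], [4.4, 0.2], [0.5, 0.8], [0.7, -0.1], [-0.7, 0.1], [0.7, 0.5]]
[0.67044271 0.03849665 0.04398889] 6.102089883502205
[[-1.9, -0.7], [1.5, -1.0], [1.1, 1.5], [-0.7, 0.9], [1.2, -1.8], [-3.2, -1.5], [-3.3, 0.3], [4.7, -0.1], [0.3, 0.6], [0.5, -0.9], [-1.3, -0.1], [0.1, -0.2]]
```

Run:
```python
from h import *
plan([(.4645,-.164,.25),(.4645,-.164,.11)],np.radians(-39.7))
```

```text
tool shift mm [186.3 132.8  63.4]
tool shift mm [186.1 132.7 203.4]
t 2.55 tcp [0.598  0.0219 0.3129] cur yaw -1.574 tilt [-0.001  -0.0016 -1.    ]
roll -0.882 q7 -1.83
```

Request:
{"op": "arm_command", "data": {"series": [[85, [50, 35, 0], -0.17], [85, [100, 70, 10], -0.35], [85, [150, 105, 30], -0.52], [85, [186, 133, 50], -0.7], [85, [186, 133, 63], -0.878], [85, [186, 133, 63], -0.878], [85, [186, 133, 63], -0.878]]}}

```text
t: 3.42
eef_pos: [0.4656, -0.1615, 0.2511]
tool_rot: [0.0, 0.94, -0.342, 0.001]
contact_force: [1.2, -0.2, 0.0]
gripper_width: 0.993
```

Run:
```python
from h import *
plan([(.4645,-.164,.11)],np.radians(-39.7))
im=read_camera("wrist");cv2.imwrite("pics/w3.png",im)
```

```text
tool shift mm [  0.6   2.7 141.1]
t 3.42 tcp [ 0.4656 -0.1615  0.2511] cur yaw -0.697 tilt [ 1.1e-03 -5.0e-04 -1.0e+00]
roll -0.004 q7 -0.58
```

View pics/w3.png

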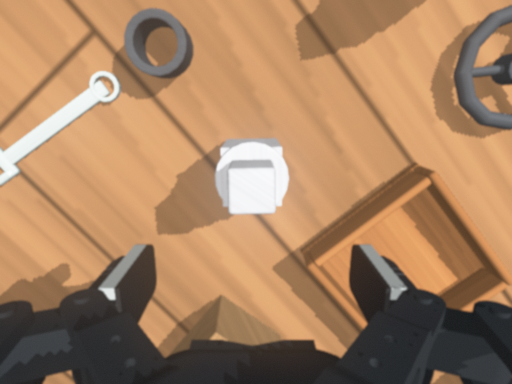

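Run:
```python
from h import *
c=cam("wrist")
im=cv2.imread("pics/w3.png");cv2.imwrite("pics/w3z.png",cv2.resize(im[125:225,200:310],None,fx=6,fy=6,interpolation=cv2.INTER_CUBIC))
o=status.get_obs();print(proj(c,[o['eef_pos'][0],o['eef_pos'][1],.13]),ray(c,252,189.5,.13))
```

```text
[252.15018974 191.69001174] [ 0.46696608 -0.15970405  0.13      ]
```

View pics/w3z.png

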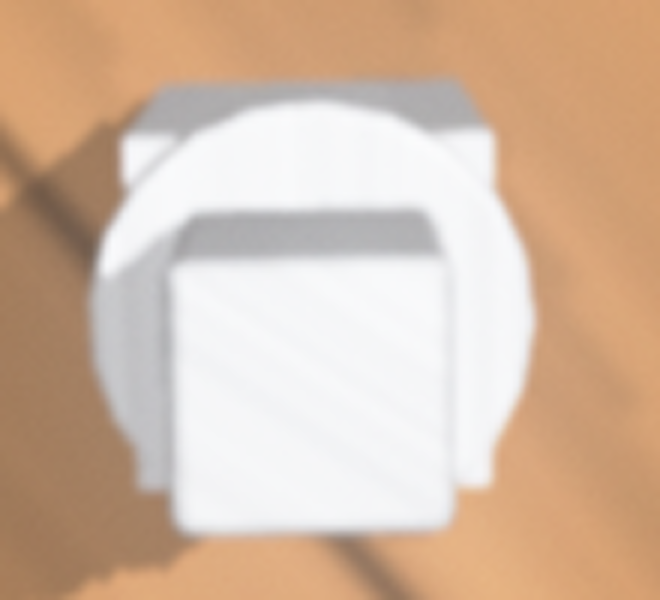

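Request:
{"op": "arm_command", "data": {"series": [[85, [0, -0.5, 50], 0], [85, [0, -0.5, 100], 0], [85, [0, -0.5, 130], 0], [85, [0, -0.5, 141], 0], [85, [0, -0.5, 141], 0], [38, [0, -0.5, 141], 0], [36, [0, -0.5, 141], 0], [36, [0, -0.5, 141], 0]], "squeeze": 30}}

```text
t: 4.47
eef_pos: [0.4663, -0.1608, 0.1102]
tool_rot: [0.0, 0.941, -0.34, 0.001]
contact_force: [-1.0, -0.5, 4.8]
gripper_width: 0.437
```

Request:
{"op": "arm_command", "data": {"series": [[36, [0, 0, 0], 0], [36, [0, 0, 0], 0]]}}

```text
t: 4.72
eef_pos: [0.4663, -0.1608, 0.1102]
tool_rot: [0.0, 0.941, -0.34, 0.001]
contact_force: [-2.3, -0.2, 7.1]
gripper_width: 0.447
```

Request:
{"op": "arm_command", "data": {"series": [[36, [0, 0, -40], 0], [36, [0, 0, -90], 0], [36, [0, 0, -140], 0.1], [36, [0, 0, -190], 0.27], [36, [0, 0, -200], 0.45], [36, [0, 0, -200], 0.62], [36, [0, 0, -200], 0.835], [36, [0, 0, -200], 0.835]]}}

```text
t: 5.72
eef_pos: [0.465, -0.1606, 0.3086]
tool_rot: [0.0, 0.722, -0.692, -0.001]
contact_force: [-0.9, 0.8, -4.0]
gripper_width: 0.439
```

Run:
```python
from h import *
for k in range(3):
    o=status.get_obs();R=rot(o);w=cam("wrist")
    print(o['eef_pos'].round(4),R[:,2].round(4),np.arctan2(R[1,0],R[0,0]).round(4),"cam in tool",(R.T@(-w[3].T@w[4]-o['eef_pos'])).round(4),Ro.from_matrix(w[3]@R).as_rotvec().round(4), o['contact_force'].round(1),o['gripper_width'])
    im=read_camera("wrist")
cv2.imwrite("pics/w4.png",im)
```

```text
[ 0.465  -0.1606  0.3086] [-1.6e-03  3.0e-04 -1.0e+00] -1.5278 cam in tool [ 0.0002 -0.068  -0.1263] [ 0.2725  0.0004 -0.0004] [-0.9  0.8 -4. ] 0.4394932810345771
[ 0.4652 -0.1605  0.3087] [-1.4e-03  3.0e-04 -1.0e+00] -1.527 cam in tool [ 0.0002 -0.068  -0.1263] [ 0.2725  0.0004 -0.0005] [-0.6 -0.2 -4.1] 0.44070510233365284
[ 0.4653 -0.1606  0.3088] [-1.e-03  3.e-04 -1.e+00] -1.5252 cam in tool [ 0.0002 -0.068  -0.1263] [ 0.2726  0.0004 -0.0005] [-0.   0.  -3.7] 0.4389074693090356
```

View pics/w4.png

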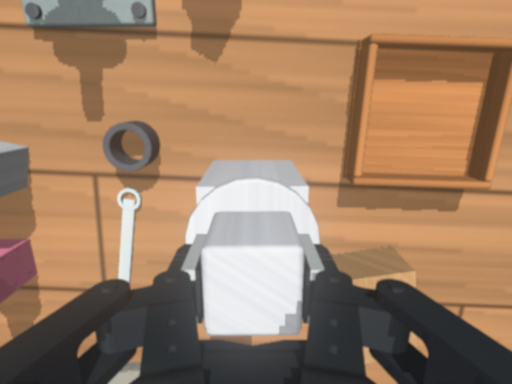

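```bash
cat >> h.py <<'E'
PSI=.042;O=np.array([.6700,.0383,.095]);E1=np.array([np.cos(PSI),np.sin(PSI),0]);Z=np.array([0,0,1.])
U=-np.sin(.5)*E1+np.cos(.5)*Z
def tgt(th,M,h=.112): return M+h*(-np.sin(th)*E1+np.cos(th)*Z)-.002*Z
def Ms(s): return O+s*U
def gz(p):  # world -> gauge plane coords (fwd, lateral, z) rel O
    d=np.asarray(p)-O; return np.array([d@E1, -d[0]*np.sin(PSI)+d[1]*np.cos(PSI), d[2]])*1000
E
python3 - <<'E'
from h import *
M0=Ms(.06)+.0055*E1-.006*Z
print(tgt(0,M0))
plan([tgt(0,M0)+.05*Z,tgt(0,M0)],-np.pi/2+PSI)
E
```

```text
[0.64675498 0.03732313 0.25165495]
tool shift mm [-189.4 -190.2    7.2]
tool shift mm [-189.4 -190.2   57.2]
t 5.88 tcp [ 0.4654 -0.1606  0.3089] cur yaw -1.525 tilt [-8.e-04  2.e-04 -1.e+00]
roll 0.004 q7 -1.37
```

Request:
{"op": "arm_command", "data": {"series": [[36, [-40, -40, 0], 0.003], [36, [-80, -80, 0], 0.003], [36, [-120, -120, 0], 0.003], [36, [-160, -160, 0], 0.003], [36, [-180, -180, 3], 0.003], [36, [-189, -190, 7], 0.003], [36, [-189, -190, 7], 0.003], [36, [-189, -190, 7], 0.003]]}}

```text
t: 6.88
eef_pos: [0.6469, 0.0343, 0.3023]
tool_rot: [0.001, 0.72, -0.694, 0.0]
contact_force: [0.5, -0.7, -4.7]
gripper_width: 0.44
```

Run:
```python
from h import *
M0=Ms(.06)+.0055*E1-.006*Z
plan([tgt(0,M0)],-np.pi/2+PSI)
s=cam("scene");w=cam("wrist")
im=read_camera("wrist");cv2.imwrite("pics/w5.png",im)
im=read_camera("scene");cv2.imwrite("pics/s5.png",cv2.resize(im[100:300,150:350],None,fx=3,fy=3,interpolation=cv2.INTER_CUBIC))
```

```text
tool shift mm [-3.1  0.  50.6]
t 6.88 tcp [0.6469 0.0343 0.3023] cur yaw -1.533 tilt [-7.0e-04 -1.3e-03 -1.0e+00]
roll -0.004 q7 -1.83
```

View pics/s5.png

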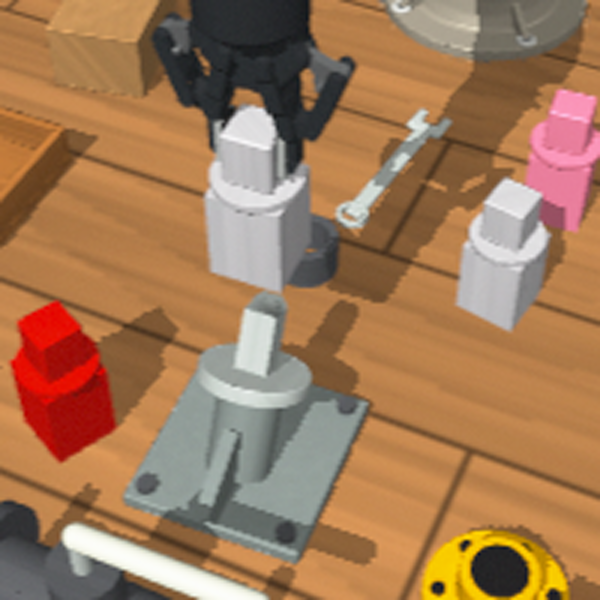

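View pics/w5.png

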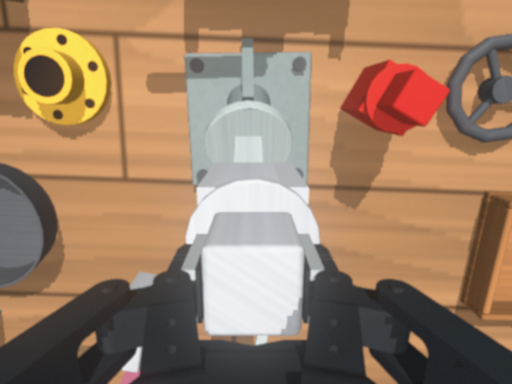

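Request:
{"op": "arm_command", "data": {"series": [[36, [-3, 0, 20], 0], [36, [-3, 0, 38], 0], [36, [-3, 0, 44], 0], [36, [-3, 0, 48], 0], [36, [-3, 0, 50], 0], [36, [-3, 0, 50], 0]]}}

```text
t: 7.72
eef_pos: [0.6477, 0.0393, 0.2527]
tool_rot: [-0.0, 0.721, -0.693, 0.0]
contact_force: [0.8, 0.3, -5.2]
gripper_width: 0.44
```

Run:
```python
from h import *
M=Ms(.05)
plan([tgt(t,M) for t in (.1,.2,.3,.4,.5)],-np.pi/2+PSI)
print([ (tgt(t,M)).round(4) for t in (.1,.2,.3,.4,.5)])
im=read_camera("scene");cv2.imwrite("pics/s6.png",cv2.resize(im[130:280,180:330],None,fx=4,fy=4,interpolation=cv2.INTER_CUBIC))
```

```text
tool shift mm [ 1.9 12.9  4.4]
tool shift mm [ 2. 24.  6.]
tool shift mm [ 2.  34.8  8.8]
tool shift mm [ 2.  45.4 12.6]
tool shift mm [ 2.  55.4 17.5]
t 7.72 tcp [0.6477 0.0393 0.2527] cur yaw -1.531 tilt [ 8.e-04  1.e-04 -1.e+00]
roll -0.002 q7 -1.85
[array([0.6349, 0.0368, 0.2483]), array([0.6238, 0.0364, 0.2466]), array([0.613 , 0.0359, 0.2439]), array([0.6025, 0.0355, 0.24  ]), array([0.5924, 0.035 , 0.2352])]
```

View pics/s6.png

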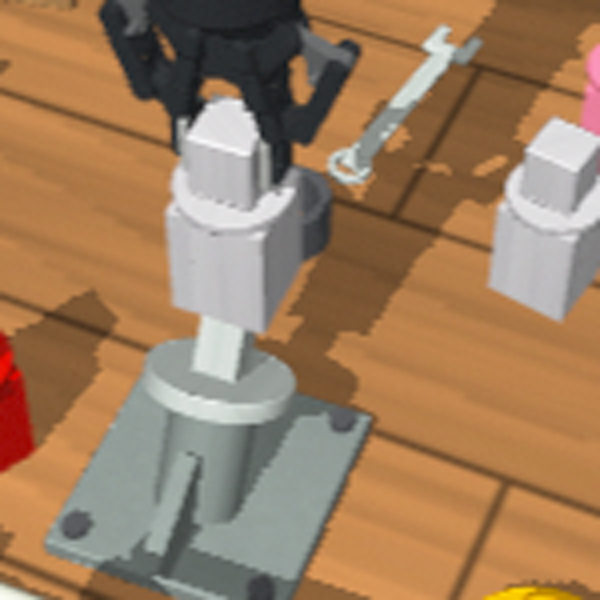

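Request:
{"op": "arm_command", "data": {"series": [[36, [2, 4, 2], 0], [36, [2, 8, 4], 0], [36, [2, 13, 4.5], 0], [36, [2, 18, 5], 0], [36, [2, 24, 6], 0], [36, [2, 24, 6], 0]], "squeeze": 20}}

```text
t: 8.52
eef_pos: [0.6226, 0.0361, 0.246]
tool_rot: [0.001, 0.721, -0.693, -0.0]
contact_force: [1.1, -0.1, -4.2]
gripper_width: 0.439
```

Run:
```python
from h import *
M=Ms(.05)
plan([tgt(t,M) for t in (.3,.4,.5)],-np.pi/2+PSI)
print(status.get_obs()['torque'])
im=read_camera("scene");cv2.imwrite("pics/s7.png",cv2.resize(im[130:280,180:330],None,fx=4,fy=4,interpolation=cv2.INTER_CUBIC))
```

```text
tool shift mm [-0.2  9.6  2.1]
tool shift mm [-0.2 20.1  6. ]
tool shift mm [-0.1 30.2 10.9]
t 8.53 tcp [0.6226 0.0361 0.246 ] cur yaw -1.531 tilt [-1.4e-03 -5.0e-04 -1.0e+00]
roll -0.002 q7 -1.85
[ 0.23255878 -0.4893958  -0.00503992]
```

View pics/s7.png

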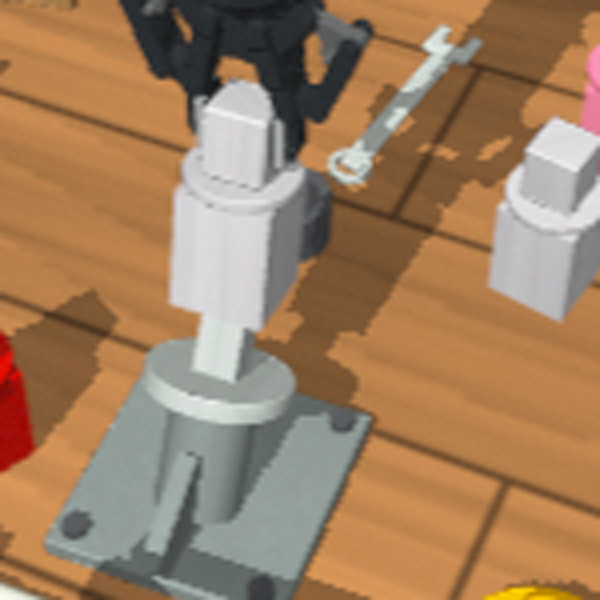

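Rotating well on the pin with only 1 N. Continue the swing.

Request:
{"op": "arm_command", "data": {"series": [[36, [0, 5, 1], 0], [36, [0, 10, 2], 0], [36, [0, 15, 4], 0], [36, [0, 20, 6], 0], [36, [0, 25, 8.5], 0], [36, [0, 30, 11], 0], [36, [0, 30, 11], 0]]}}

```text
t: 9.45
eef_pos: [0.5928, 0.035, 0.2351]
tool_rot: [0.0, 0.721, -0.693, -0.0]
contact_force: [1.5, -0.3, -3.7]
gripper_width: 0.44
```

Run:
```python
from h import *
plan([tgt(.5,Ms(s)) for s in (.05,.04,.03,.02,.01,0)],-np.pi/2+PSI)
print(status.get_obs()['torque'])
im=read_camera("scene");cv2.imwrite("pics/s8.png",cv2.resize(im[130:280,180:330],None,fx=4,fy=4,interpolation=cv2.INTER_CUBIC))
```

```text
tool shift mm [-0.1  0.4 -0.1]
tool shift mm [-0.1 -4.4  8.7]
tool shift mm [-0.1 -9.2 17.4]
tool shift mm [ -0.1 -14.   26.2]
tool shift mm [ -0.1 -18.8  35. ]
tool shift mm [ -0.1 -23.6  43.7]
t 9.45 tcp [0.5928 0.035  0.2351] cur yaw -1.531 tilt [-1.1e-03 -3.0e-04 -1.0e+00]
roll -0.002 q7 -1.86
[ 0.04068485 -0.68365556 -0.00584578]
```

View pics/s8.png

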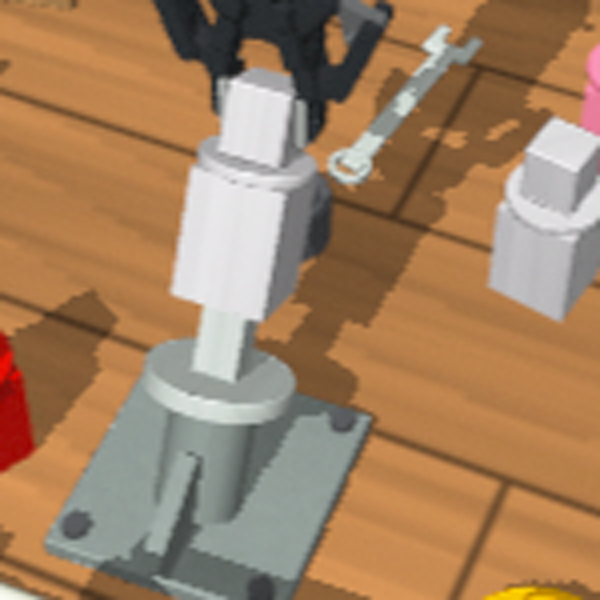

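Request:
{"op": "arm_command", "data": {"series": [[36, [0, -1.5, 3.5], 0], [36, [0, -3.4, 7], 0], [36, [0, -5.3, 10.5], 0], [36, [0, -7.2, 14], 0], [36, [0, -9.1, 17.5], 0]]}}

```text
t: 10.12
eef_pos: [0.6026, 0.0355, 0.2174]
tool_rot: [0.0, 0.721, -0.693, -0.0]
contact_force: [1.2, 0.4, -2.2]
gripper_width: 0.441
```

Run:
```python
from h import *
plan([tgt(.5,Ms(s)) for s in (.03,.026,.022,.018)],-np.pi/2+PSI)
o=status.get_obs();print(o['contact_force'],o['torque'])
```

```text
tool shift mm [ 0.   0.6 -0.3]
tool shift mm [-0.  -1.3  3.3]
tool shift mm [-0.  -3.2  6.8]
tool shift mm [-0.  -5.2 10.3]
t 10.12 tcp [0.6026 0.0355 0.2174] cur yaw -1.531 tilt [-6.e-04 -1.e-04 -1.e+00]
roll -0.002 q7 -1.86
[ 1.23190744  0.41963985 -2.23460314] [ 0.01220312 -0.24002216  0.0044776 ]
```

Request:
{"op": "arm_command", "data": {"series": [[36, [0, -1.2, 3], 0], [36, [0, -2.4, 5.2], 0], [36, [0, -3.4, 7], 0], [36, [0, -4.4, 8.8], 0]]}}

```text
t: 10.62
eef_pos: [0.6054, 0.0357, 0.2124]
tool_rot: [0.002, 0.721, -0.693, -0.0]
contact_force: [-21.2, -2.2, 34.8]
gripper_width: 0.444
```

Request:
{"op": "arm_command", "data": {"series": [[36, [0, -0.9, 1.8], 0], [36, [0, -0.9, 1.8], 0]]}}

```text
t: 10.88
eef_pos: [0.6055, 0.0358, 0.2124]
tool_rot: [0.002, 0.721, -0.693, -0.0]
contact_force: [-25.4, -3.0, 38.2]
gripper_width: 0.44
```

Request:
{"op": "arm_command", "data": {"series": [[36, [0, 2.4, -4.7], 0], [36, [0, 2.4, -4.7], 0]]}}

```text
t: 11.12
eef_pos: [0.6052, 0.0356, 0.2125]
tool_rot: [0.0, 0.721, -0.693, 0.0]
contact_force: [-4.6, -0.7, 7.9]
gripper_width: 0.44
```

Run:
```python
from h import *
o=status.get_obs();print(o['contact_force'],o['torque'])
plan([],-np.pi/2+PSI)
c=cam("scene")
im=read_camera("scene")
for s in (0,.022,.06):
  for x,y in ((.028,.028),(.028,-.028)):
    R=np.c_[np.cos(.5)*E1+np.sin(.5)*Z,np.cross(Z,E1),U]
    p=proj(c,O+R@[x,y,s]);print(s,p)
    cv2.circle(im,tuple(int(v*8) for v in p),6,(0,0,255) if s==0 else (0,255,0),-1,shift=3) if 0 else None
    im[int(round(p[1])),int(round(p[0]))]=(0,0,255) if s==0 else (0,255,0)
cv2.imwrite("pics/s9.png",cv2.resize(im[140:280,180:320],None,fx=4.2,fy=4.2,interpolation=cv2.INTER_NEAREST))
```

```text
[-4.56603023 -0.67090814  7.89719905] [-1.44010576e-01  8.23516084e-01 -3.15927553e-04]
t 11.12 tcp [0.6052 0.0356 0.2125] cur yaw -1.531 tilt [-2.e-04 -3.e-04 -1.e+00]
roll -0.002 q7 -1.87
0 [240.27142149 228.53524668]
0 [217.9287434  221.25815982]
0.022 [241.96717325 219.7821496 ]
0.022 [219.44567235 212.57950125]
0.06 [244.95297772 204.37008454]
0.06 [222.11588059 197.30269772]
```

View pics/s9.png

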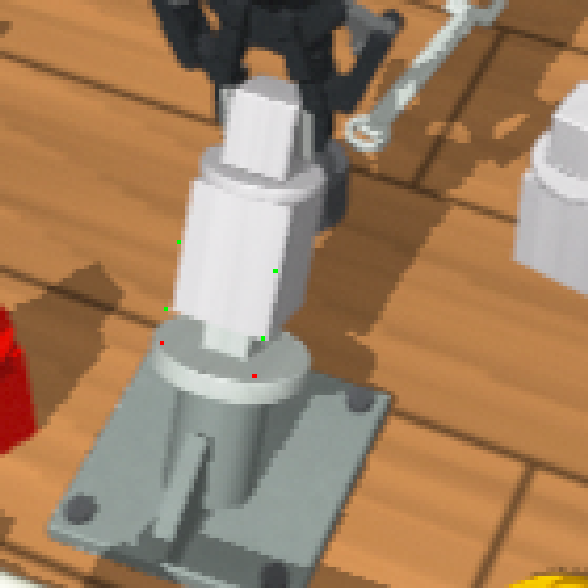

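Run:
```python
from h import *
h=.110
Mend=Ms(.06)+.0085*E1-.006*Z
L=[tgt(.5,Ms(s),.112) for s in (.035,.05)]
for k in (.2,.4,.6,.8,1): L.append(tgt(.5*(1-k),Ms(.05)*(1-k)+Mend*k,.112))
L.append(L[-1]+.06*Z)
plan(L,-np.pi/2+PSI)
```

```text
tool shift mm [ 0.1  5.7 -9.4]
tool shift mm [  0.1  12.9 -22.6]
tool shift mm [  0.    2.1 -28. ]
tool shift mm [  0.   -9.2 -32.4]
tool shift mm [ -0.  -20.8 -35.8]
tool shift mm [ -0.  -32.6 -38. ]
tool shift mm [ -0.1 -44.5 -39.1]
tool shift mm [ -0.  -44.5 -99.1]
t 11.18 tcp [0.6053 0.0356 0.2126] cur yaw -1.531 tilt [-4.e-04 -3.e-04 -1.e+00]
roll -0.002 q7 -1.87
```

Request:
{"op": "arm_command", "data": {"series": [[36, [0, 2.5, -5], 0], [36, [0, 5, -9.4], 0], [36, [0, 7.6, -14], 0], [36, [0, 10.2, -19], 0], [36, [0, 12.9, -23.5], 0], [36, [0, 8, -26], 0], [36, [0, 2, -29], 0]], "squeeze": 25}}

```text
t: 12.05
eef_pos: [0.6025, 0.0354, 0.2402]
tool_rot: [0.001, 0.721, -0.693, -0.001]
contact_force: [-2.1, 1.5, -6.3]
gripper_width: 0.443
```

Run:
```python
from h import *
Mend=Ms(.06)+.0085*E1-.006*Z
L=[]
for k in (.2,.4,.6,.8,1): L.append(tgt(.5*(1-k),Ms(.05)*(1-k)+Mend*k,.113))
plan(L,-np.pi/2+PSI)
print(status.get_obs()['contact_force'])
```

```text
tool shift mm [-0.1 -0.3 -1.3]
tool shift mm [ -0.1 -11.7  -5.8]
tool shift mm [ -0.1 -23.3  -9.2]
tool shift mm [ -0.1 -35.2 -11.5]
tool shift mm [ -0.2 -47.2 -12.6]
t 12.05 tcp [0.6025 0.0354 0.2402] cur yaw -1.531 tilt [-3.4e-03 -5.0e-04 -1.0e+00]
roll -0.002 q7 -1.85
[-2.1397789   1.49429799 -6.27130456]
```

Request:
{"op": "arm_command", "data": {"series": [[36, [0, -6, -3.5], 0], [36, [0, -12, -6], 0], [36, [0, -18, -8], 0], [36, [0, -24, -9.5], 0], [36, [0, -30, -10.8], 0], [36, [0, -36, -11.8], 0], [36, [0, -42, -12.4], 0], [36, [0, -47, -12.6], 0]]}}

```text
t: 13.05
eef_pos: [0.6507, 0.0374, 0.2534]
tool_rot: [0.0, 0.721, -0.693, -0.0]
contact_force: [-3.6, 0.5, -5.9]
gripper_width: 0.442
```

Run:
```python
from h import *
plan([],-np.pi/2+PSI)
im=read_camera("scene");cv2.imwrite("pics/s10.png",cv2.resize(im[110:270,180:340],None,fx=3.6,fy=3.6,interpolation=cv2.INTER_CUBIC))
```

```text
t 13.05 tcp [0.6507 0.0374 0.2534] cur yaw -1.531 tilt [-3.e-04 -0.e+00 -1.e+00]
roll -0.002 q7 -1.85
```

View pics/s10.png

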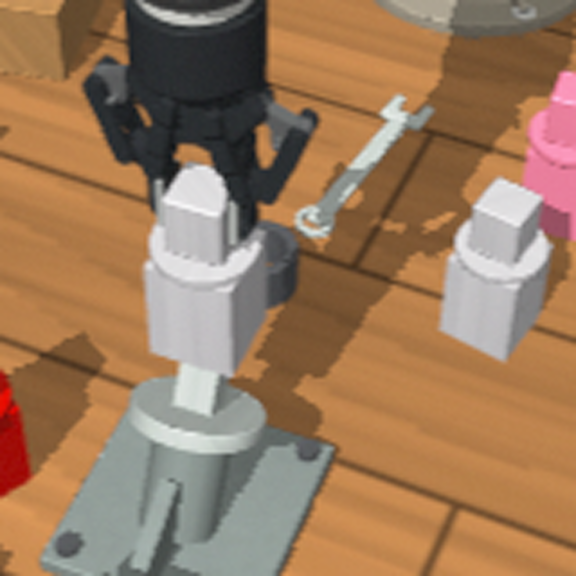

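Request:
{"op": "arm_command", "data": {"series": [[36, [0, 0, -20], 0], [36, [0, 0, -40], 0], [36, [0, 0, -60], 0], [36, [-40, 12, -60], 0], [36, [-90, 30, -60], 0], [36, [-140, 48, -60], 0], [36, [-190, 66, -60], 0], [36, [-190, 66, -60], 0]]}}

```text
t: 14.1
eef_pos: [0.5747, 0.2318, 0.3167]
tool_rot: [-0.003, 0.724, -0.689, -0.001]
contact_force: [0.4, -0.4, -5.0]
gripper_width: 0.442
```

Run:
```python
from h import *
plan([(.547,.375,.30)],-np.pi/2+PSI)
w=cam("wrist");im=read_camera("wrist");cv2.imwrite("pics/w11.png",im)
im=read_camera("scene");cv2.imwrite("pics/s11.png",cv2.resize(im[100:300,200:440],None,fx=3,fy=3,interpolation=cv2.INTER_CUBIC))
```

```text
tool shift mm [-144.3   20.6   17.4]
t 14.1 tcp [0.5747 0.2318 0.3167] cur yaw -1.521 tilt [ 0.0031  0.0053 -1.    ]
roll 0.008 q7 -2.16
```

View pics/s11.png

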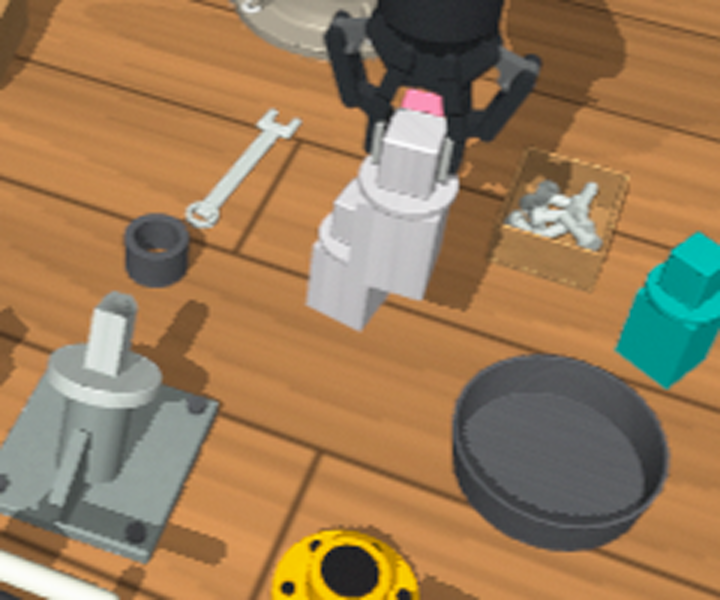

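View pics/w11.png

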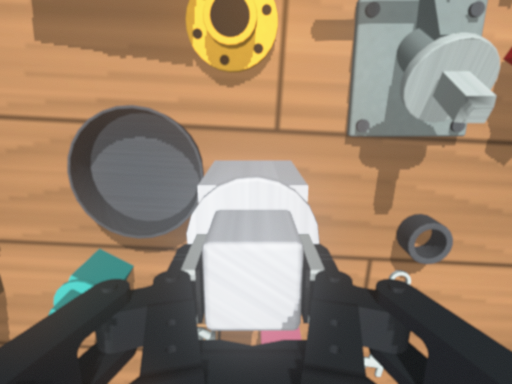

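Run:
```python
from h import *
print(ray(cam("wrist"),136,170.5,.045))
plan([(.547,.375,.30),(.547,.375,.30-.12)],-np.pi/2+PSI)
```

```text
[0.55859407 0.36884108 0.045     ]
tool shift mm [-150.5   24.3   15.8]
tool shift mm [-150.4   24.7  135.8]
t 14.2 tcp [0.5775 0.2256 0.3157] cur yaw -1.529 tilt [ 3.6e-03  9.0e-04 -1.0e+00]
roll -0.001 q7 -2.16
```

Request:
{"op": "arm_command", "data": {"series": [[36, [-45, 8, 0], 0], [36, [-95, 15, 0], 0], [36, [-130, 18, 0], 0], [36, [-148, 19.5, 0], 0], [36, [-148, 19.5, 30], 0], [36, [-148, 19.5, 80], 0], [36, [-148, 19.5, 120], 0], [36, [-148, 19.5, 140], 0]]}}

```text
t: 15.2
eef_pos: [0.5525, 0.3688, 0.1714]
tool_rot: [0.002, 0.72, -0.694, 0.001]
contact_force: [0.1, -0.5, -4.8]
gripper_width: 0.438
```

Run:
```python
from h import *
plan([(.552,.373,.12)],-np.pi/2+PSI)
w=cam("wrist");im=read_camera("wrist");cv2.imwrite("pics/w12.png",im)
print(ray(w,252,170,.05))
im=read_camera("scene");cv2.imwrite("pics/s12.png",cv2.resize(im[150:300,300:460],None,fx=4,fy=4,interpolation=cv2.INTER_CUBIC))
```

```text
tool shift mm [-4.4  0.3 51.4]
t 15.2 tcp [0.5525 0.3688 0.1714] cur yaw -1.534 tilt [-0.0015 -0.0032 -1.    ]
roll -0.005 q7 -2.46
[0.56956711 0.36914833 0.05      ]
```

View pics/s12.png

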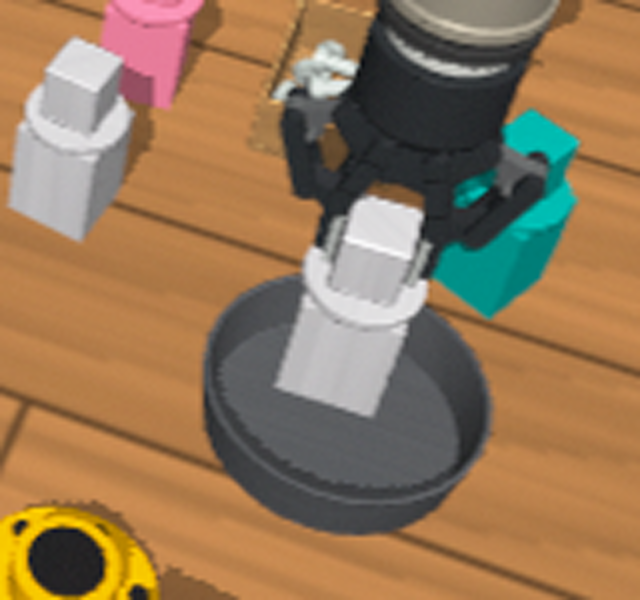

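View pics/w12.png

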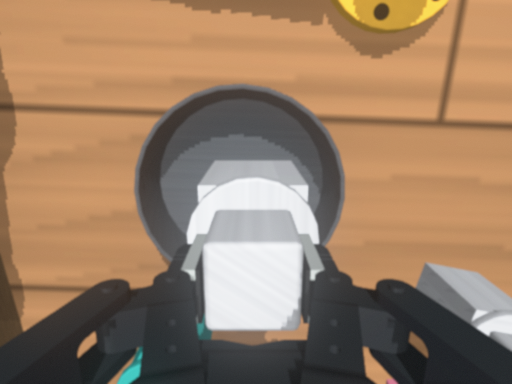

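Request:
{"op": "arm_command", "data": {"series": [[36, [-3, 0, 25], 0], [36, [-3, 0, 40], 0], [36, [-3, 0, 48], 0], [36, [-3, 0, 52], 0], [36, [-3, 0, 55], 0], [36, [-3, 0, 55], 0]], "squeeze": 20}}

```text
t: 16.05
eef_pos: [0.5516, 0.3748, 0.1188]
tool_rot: [-0.0, 0.721, -0.693, 0.0]
contact_force: [0.1, 0.8, -4.6]
gripper_width: 0.441
```

Request:
{"op": "arm_command", "data": {"series": [[36, [0, 0, 2], 0], [36, [0, 0, 3], 0], [36, [0, 0, 3], 0]]}}

```text
t: 16.42
eef_pos: [0.5519, 0.3751, 0.1182]
tool_rot: [-0.001, 0.721, -0.693, 0.001]
contact_force: [-4.5, -4.4, 10.5]
gripper_width: 0.436
```

Run:
```python
from h import *
plan([],-np.pi/2+PSI)
im=read_camera("scene");cv2.imwrite("pics/s13.png",cv2.resize(im[170:290,320:440],None,fx=5,fy=5,interpolation=cv2.INTER_CUBIC))
```

```text
t 16.43 tcp [0.5519 0.3751 0.1182] cur yaw -1.531 tilt [ 1.7e-03  2.0e-04 -1.0e+00]
roll -0.002 q7 -2.49
```

View pics/s13.png

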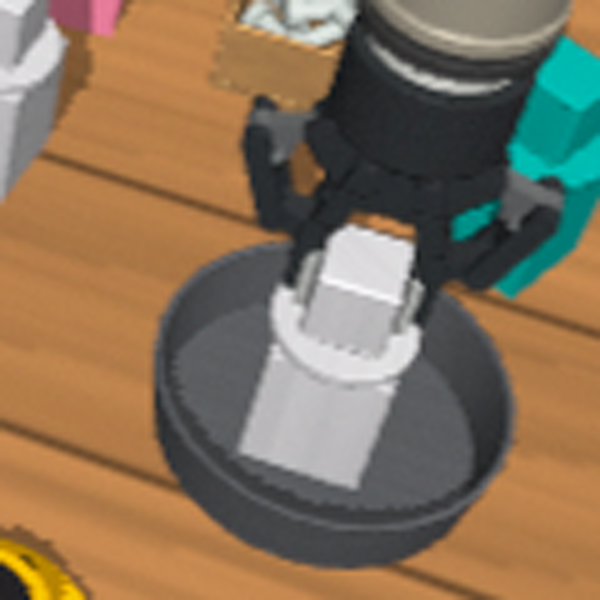

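Run:
```python
from h import *
c=cam("scene")
for th in (0,.1,.2,.3):
  P=np.array([.5519,.3751,.1202]); ax=np.array([-np.sin(th)*E1+np.cos(th)*Z])[0]
  lat=np.cross(Z,E1); fw=np.cross(lat,ax)
  L=[P+ax*.016+fw*.019+lat*s*.019 for s in(-1,1)]+[P-ax*.113+fw*.028+lat*s*.028 for s in(-1,1)]
  print(th,[((proj(c,q)-[320,170])*5).round(0).tolist() for q in L])
```

```text
0 [[309.0, 272.0], [396.0, 298.0], [231.0, 448.0], [348.0, 485.0]]
0.1 [[311.0, 267.0], [398.0, 292.0], [227.0, 462.0], [345.0, 500.0]]
0.2 [[313.0, 261.0], [399.0, 287.0], [224.0, 474.0], [343.0, 513.0]]
0.3 [[314.0, 256.0], [401.0, 281.0], [222.0, 485.0], [342.0, 524.0]]
```

Request:
{"op": "arm_command", "data": {"series": [[45, [0, 0, -1], 0], [60, [0, 0, -1], 0], [85, [0, 0, -1], 0], [85, [0, 0, -1], 0], [85, [0, 0, -40], 0], [85, [0, 0, -90], 0], [85, [0, 0, -140], 0], [85, [0, 0, -180], 0]]}}

```text
t: 17.48
eef_pos: [0.5516, 0.375, 0.2978]
tool_rot: [-0.001, 0.721, -0.693, 0.0]
contact_force: [1.3, 1.0, -0.8]
gripper_width: 0.989
```

Run:
```python
from h import *
im=read_camera("scene");cv2.imwrite("pics/s14.png",cv2.resize(im[100:300,220:460],None,fx=3,fy=3,interpolation=cv2.INTER_CUBIC))
plan([(.43,.158,.31)],-np.pi/2)
```

```text
tool shift mm [213.6 131.6  -8.5]
t 17.52 tcp [0.5531 0.3767 0.3037] cur yaw -1.531 tilt [ 0.0075  0.006  -1.    ]
roll 0.04 q7 -2.41
```

View pics/s14.png

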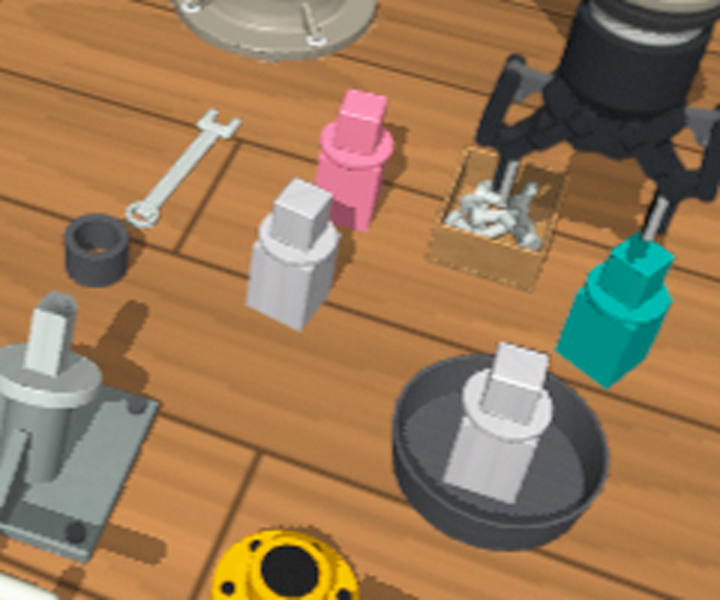

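Request:
{"op": "arm_command", "data": {"series": [[85, [50, 30, -5], 0.04], [85, [100, 60, -5], 0.04], [85, [150, 92, -5], 0.04], [85, [195, 120, 0], 0.04], [85, [212, 130, 0], 0.04], [85, [212, 130, 0], 0.04], [85, [212, 130, 0], 0.04]]}}

```text
t: 18.4
eef_pos: [0.4304, 0.1586, 0.2957]
tool_rot: [-0.0, 0.707, -0.707, -0.0]
contact_force: [-0.4, 0.6, 1.0]
gripper_width: 0.99
```

Run:
```python
from h import *
import pickle
plan([],-np.pi/2)
w=cam("wrist");pickle.dump(w,open("w15.pkl","wb"));im=read_camera("wrist");cv2.imwrite("pics/w15.png",im)
```

```text
t 18.4 tcp [0.4304 0.1586 0.2957] cur yaw -1.57 tilt [ 6.e-04  7.e-04 -1.e+00]
roll 0.001 q7 -2.11
```

View pics/w15.png

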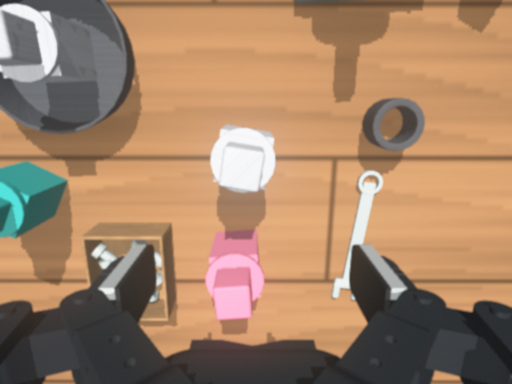

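Run:
```python
import cv2
im=cv2.imread("pics/w15.png")
cv2.imwrite("pics/w15z.png",cv2.resize(im[110:210,190:300],None,fx=6,fy=6,interpolation=cv2.INTER_CUBIC))
```

```text
(no output)
```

View pics/w15z.png

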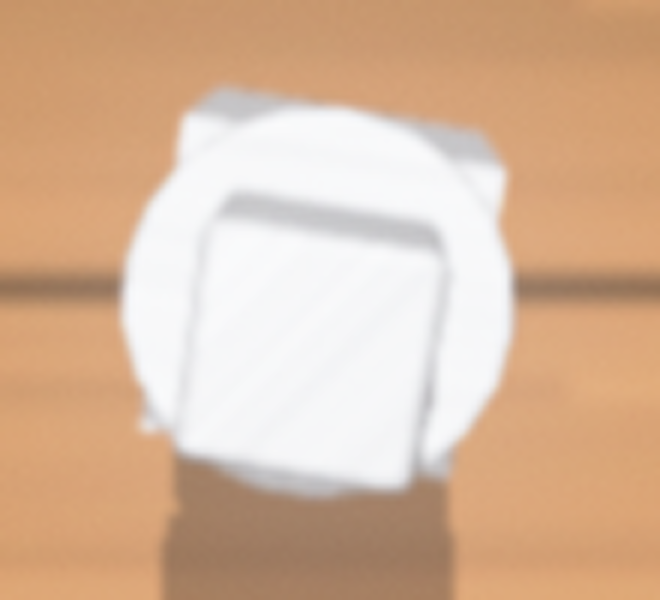

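Run:
```python
from h import *
import pickle
c=pickle.load(open("w15.pkl","rb"))
f=lambda L:[(190+x/6-.4,110+y/6-.4) for x,y in L]
C,a=fitsq(c,f([(212,215),(445,252),(413,492),(175,452)]),.13,.038)
print(ray(c,*f([(317,300)])[0],.086))
plan([(C[0],C[1],.20),(C[0],C[1],.111)],a)
```

```text
centre [0.4399 0.1685] yaw deg mod90 -9.0 sides [np.float64(36.8), np.float64(35.1), np.float64(37.4), np.float64(37.1)]
[0.44073162 0.1689427  0.086     ]
tool shift mm [-9.5 -9.4 95.6]
tool shift mm [ -9.5  -9.4 184.6]
t 18.45 tcp [0.4305 0.1589 0.2956] cur yaw -1.57 tilt [ 4.e-04  8.e-04 -1.e+00]
roll -1.413 q7 -2.11
```

Request:
{"op": "arm_command", "data": {"series": [[85, [-9.5, -9.4, 40], 0.08], [85, [-9.5, -9.4, 90], 0.157], [85, [-9.5, -9.4, 135], 0.157], [85, [-9.5, -9.4, 170], 0.157], [85, [-9.5, -9.4, 184], 0.157], [85, [-9.5, -9.4, 184], 0.157], [36, [-9.5, -9.4, 184], 0.157], [36, [-9.5, -9.4, 184], 0.157]], "squeeze": 25}}

```text
t: 19.45
eef_pos: [0.4403, 0.1676, 0.1127]
tool_rot: [0.001, -0.649, 0.76, -0.0]
contact_force: [0.6, 0.2, 0.3]
gripper_width: 0.603
```

Request:
{"op": "arm_command", "data": {"series": [[36, [0, 0, 0], 0], [36, [0, 0, 0], 0], [36, [0, 0, 0], 0]]}}

```text
t: 19.82
eef_pos: [0.4403, 0.1678, 0.1125]
tool_rot: [0.001, -0.649, 0.76, -0.0]
contact_force: [-0.6, 0.6, 5.8]
gripper_width: 0.441
```

Request:
{"op": "arm_command", "data": {"series": [[36, [0, 0, -40], 0], [36, [0, 0, -90], 0], [36, [0, 0, -140], -0.1], [36, [0, 0, -190], -0.198], [36, [0, 0, -200], -0.198], [36, [0, 0, -200], -0.198]]}}

```text
t: 20.58
eef_pos: [0.4389, 0.1667, 0.3107]
tool_rot: [0.001, 0.721, -0.693, 0.0]
contact_force: [0.2, -0.7, -4.5]
gripper_width: 0.441
```

Run:
```python
from h import *
M0=Ms(.06)+.0055*E1-.006*Z
plan([tgt(0,M0,.1145)+.05*Z],-np.pi/2+PSI)
```

```text
tool shift mm [ 137.4 -202.6    6.5]
t 20.57 tcp [0.4389 0.1667 0.3107] cur yaw -1.532 tilt [-7.e-04 -8.e-04 -1.e+00]
roll -0.003 q7 -2.09
```

Request:
{"op": "arm_command", "data": {"series": [[36, [30, -40, 0], 0], [36, [60, -85, 0], 0], [36, [90, -130, 0], 0], [36, [115, -170, 0], 0], [36, [131, -193, 5], 0], [36, [138, -203, 6], 0], [36, [138, -203, 6], 0], [36, [138, -203, 6], 0]]}}

```text
t: 21.58
eef_pos: [0.6467, 0.0391, 0.3052]
tool_rot: [0.0, 0.722, -0.692, -0.001]
contact_force: [-0.2, 0.5, -4.2]
gripper_width: 0.442
```

Request:
{"op": "arm_command", "data": {"series": [[36, [0, 0, 0], 0]]}}

```text
t: 21.7
eef_pos: [0.6472, 0.0387, 0.306]
tool_rot: [-0.0, 0.722, -0.692, 0.0]
contact_force: [0.2, -0.2, -3.5]
gripper_width: 0.443
```

Run:
```python
from h import *
M0=Ms(.06)+.0055*E1-.006*Z
plan([tgt(0,M0,.1145)],-np.pi/2+PSI)
im=read_camera("scene");cv2.imwrite("pics/s16.png",cv2.resize(im[110:270,180:340],None,fx=3.6,fy=3.6,interpolation=cv2.INTER_CUBIC))
```

```text
tool shift mm [ 1.3  0.5 51.8]
t 21.7 tcp [0.6472 0.0387 0.306 ] cur yaw -1.528 tilt [ 3.e-04  1.e-04 -1.e+00]
roll 0.0 q7 -1.83
```

View pics/s16.png

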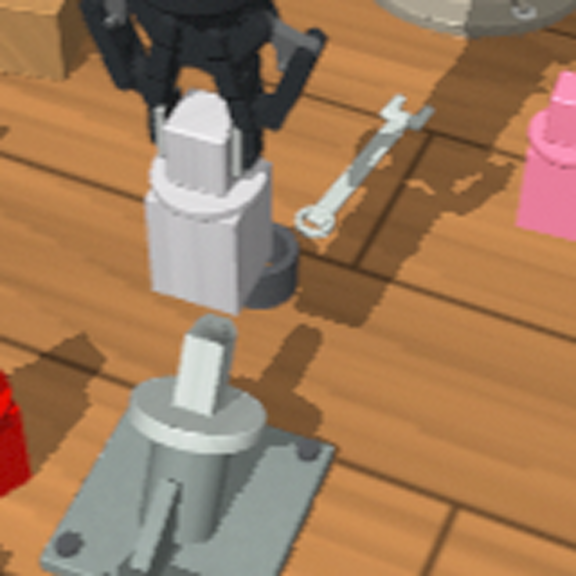

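Same approach as before: lower over the tip, then swing.

Request:
{"op": "arm_command", "data": {"series": [[36, [1.5, 0.5, 20], 0], [36, [1.5, 0.5, 38], 0], [36, [1.5, 0.5, 45], 0], [36, [1.5, 0.5, 49], 0], [36, [1.5, 0.5, 51], 0], [36, [1.5, 0.5, 51.5], 0]], "squeeze": 20}}

```text
t: 22.5
eef_pos: [0.6484, 0.0365, 0.2549]
tool_rot: [-0.001, 0.721, -0.692, 0.001]
contact_force: [2.1, -0.1, -0.6]
gripper_width: 0.44
```

Run:
```python
from h import *
M=Ms(.05)
plan([tgt(t,M,.1145) for t in (.1,.2,.3,.4,.5)],-np.pi/2+PSI)
```

```text
tool shift mm [-0.9 13.7  4.1]
tool shift mm [-0.9 25.1  5.7]
tool shift mm [-0.8 36.2  8.5]
tool shift mm [-0.8 46.9 12.4]
tool shift mm [-0.8 57.2 17.4]
t 22.5 tcp [0.6484 0.0365 0.2549] cur yaw -1.53 tilt [ 2.6e-03  7.0e-04 -1.0e+00]
roll -0.001 q7 -1.84
```

Request:
{"op": "arm_command", "data": {"series": [[36, [0, 5, 1], 0], [36, [0, 10, 2.5], 0], [36, [0, 15, 3.5], 0], [36, [0, 20, 4.5], 0], [36, [0, 25, 5.5], 0], [36, [0, 30, 6.8], 0], [36, [0, 36, 8.3], 0], [36, [0, 36, 8.3], 0]]}}

```text
t: 23.5
eef_pos: [0.6105, 0.0347, 0.2452]
tool_rot: [0.001, 0.721, -0.692, -0.001]
contact_force: [1.8, 2.4, -4.6]
gripper_width: 0.442
```

Run:
```python
from h import *
M=Ms(.05)
plan([tgt(t,M,.1145) for t in (.3,.4,.5)],-np.pi/2+PSI)
```

```text
tool shift mm [-1.1 -1.8 -1.1]
tool shift mm [-1.1  9.   2.9]
tool shift mm [-1.1 19.3  7.9]
t 23.5 tcp [0.6105 0.0347 0.2452] cur yaw -1.53 tilt [-1.6e-03 -1.0e-04 -1.0e+00]
roll -0.001 q7 -1.84
```

Request:
{"op": "arm_command", "data": {"series": [[36, [-1, 5, 1.5], 0], [36, [-1, 10, 3], 0], [36, [-1, 15, 5.5], 0], [36, [-1, 19.5, 8], 0], [36, [-1, 19.5, 8], 0]]}}

```text
t: 24.12
eef_pos: [0.5913, 0.0345, 0.2375]
tool_rot: [0.001, 0.721, -0.693, -0.0]
contact_force: [1.6, 0.2, -4.1]
gripper_width: 0.442
```

Run:
```python
from h import *
plan([tgt(.5,Ms(s),.1145) for s in (.05,.03,.02,.01,0)],-np.pi/2+PSI)
im=read_camera("scene");cv2.imwrite("pics/s17.png",cv2.resize(im[130:280,180:330],None,fx=4,fy=4,interpolation=cv2.INTER_CUBIC))
```

```text
tool shift mm [-0.5  0.1  0.1]
tool shift mm [-0.6 -9.5 17.7]
tool shift mm [ -0.6 -14.3  26.4]
tool shift mm [ -0.6 -19.1  35.2]
tool shift mm [ -0.6 -24.   44. ]
t 24.12 tcp [0.5913 0.0345 0.2375] cur yaw -1.53 tilt [-1.e-03 -6.e-04 -1.e+00]
roll -0.001 q7 -1.85
```

View pics/s17.png

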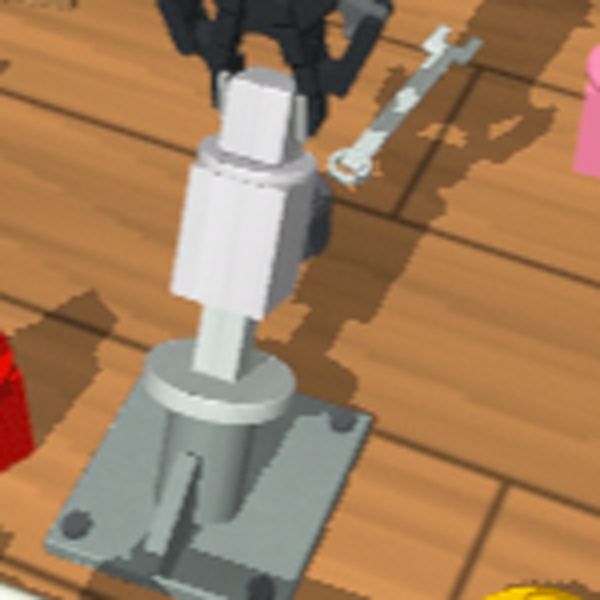

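Request:
{"op": "arm_command", "data": {"series": [[36, [-0.5, -1.7, 3.5], 0], [36, [-0.5, -3.6, 7], 0], [36, [-0.5, -5.5, 10.5], 0], [36, [-0.5, -7.4, 14], 0], [36, [-0.5, -9.3, 17.5], 0], [36, [-0.5, -11, 20.5], 0], [36, [-0.5, -12.6, 23.5], 0]]}}

```text
t: 25.05
eef_pos: [0.6045, 0.0358, 0.2139]
tool_rot: [0.0, 0.721, -0.693, -0.0]
contact_force: [0.1, -0.1, -3.5]
gripper_width: 0.443
```

Request:
{"op": "arm_command", "data": {"series": [[36, [0, -0.9, 1.7], 0], [36, [0, -1.8, 3.4], 0]]}}

```text
t: 25.3
eef_pos: [0.6062, 0.0359, 0.2106]
tool_rot: [0.0, 0.721, -0.693, -0.0]
contact_force: [0.2, -0.8, -3.7]
gripper_width: 0.442
```

Request:
{"op": "arm_command", "data": {"series": [[36, [0, -1.9, 3.5], 0], [36, [0, -3.8, 7], 0], [36, [0, -5.1, 9.5], 0], [36, [0, -6.4, 11.8], 0]]}}

```text
t: 25.8
eef_pos: [0.6128, 0.0362, 0.1988]
tool_rot: [0.0, 0.721, -0.693, -0.0]
contact_force: [0.4, 0.0, -2.7]
gripper_width: 0.44
```

Run:
```python
from h import *
plan([tgt(.5,Ms(s),.1145) for s in (.005,.002,0)],-np.pi/2+PSI)
```

```text
tool shift mm [0.3 0.  0.9]
tool shift mm [ 0.3 -1.4  3.5]
tool shift mm [ 0.3 -2.4  5.3]
t 25.8 tcp [0.6128 0.0362 0.1988] cur yaw -1.53 tilt [-2.e-04 -0.e+00 -1.e+00]
roll -0.001 q7 -1.87
```

Request:
{"op": "arm_command", "data": {"series": [[36, [0, -0.7, 1.3], 0], [36, [0, -1.3, 2.4], 0]]}}

```text
t: 26.05
eef_pos: [0.614, 0.0362, 0.1965]
tool_rot: [0.0, 0.721, -0.693, -0.0]
contact_force: [0.4, -0.1, -3.7]
gripper_width: 0.445
```

Request:
{"op": "arm_command", "data": {"series": [[36, [0, -0.5, 0.9], 0], [36, [0, -0.9, 1.7], 0]]}}

```text
t: 26.3
eef_pos: [0.6145, 0.0362, 0.1955]
tool_rot: [0.0, 0.721, -0.693, -0.0]
contact_force: [-7.0, -1.7, 7.1]
gripper_width: 0.443
```

Request:
{"op": "arm_command", "data": {"series": [[36, [0, -0.4, 0.7], 0], [36, [0, -0.4, 0.7], 0]]}}

```text
t: 26.55
eef_pos: [0.6145, 0.0362, 0.1955]
tool_rot: [0.001, 0.721, -0.693, -0.0]
contact_force: [-7.8, -0.2, 7.5]
gripper_width: 0.441
```

Run:
```python
from h import *
plan([tgt(.5,Ms(s),.1145) for s in (0,)],-np.pi/2+PSI)
im=read_camera("scene");cv2.imwrite("pics/s18.png",cv2.resize(im[140:280,180:320],None,fx=4.2,fy=4.2,interpolation=cv2.INTER_CUBIC))
```

```text
tool shift mm [ 0.3 -0.6  2. ]
t 26.55 tcp [0.6145 0.0362 0.1955] cur yaw -1.53 tilt [-1.2e-03 -7.0e-04 -1.0e+00]
roll -0.001 q7 -1.87
```

View pics/s18.png

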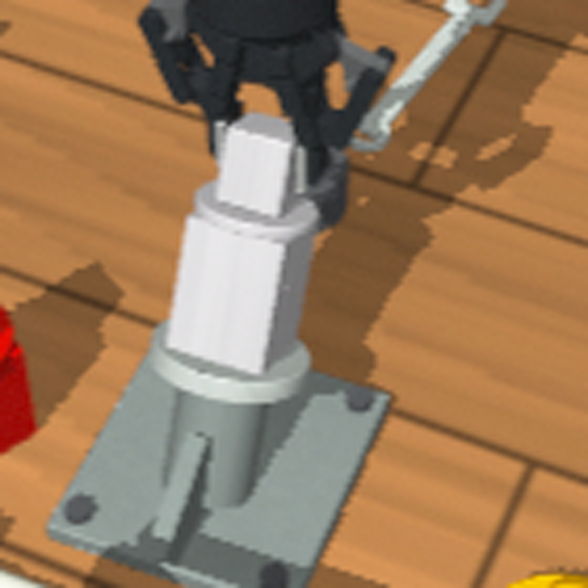

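Request:
{"op": "arm_command", "data": {"series": [[36, [0, -0.4, 0.9], 0], [36, [0, -0.7, 1.6], 0]]}}

```text
t: 26.85
eef_pos: [0.6144, 0.0363, 0.1953]
tool_rot: [0.001, 0.721, -0.693, -0.0]
contact_force: [-17.3, -3.1, 23.6]
gripper_width: 0.446
```

Request:
{"op": "arm_command", "data": {"series": [[36, [0, 0, 0], 0]]}}

```text
t: 26.98
eef_pos: [0.6145, 0.0363, 0.1953]
tool_rot: [0.001, 0.721, -0.693, -0.0]
contact_force: [-15.6, -2.6, 19.7]
gripper_width: 0.443
```

Run:
```python
from h import *
plan([tgt(.5,Ms(s),.1155) for s in (.01,.03,.05)],-np.pi/2+PSI)
```

```text
tool shift mm [ 0.3  4.6 -7.8]
tool shift mm [  0.4  14.3 -25.3]
tool shift mm [  0.4  23.9 -42.9]
t 26.98 tcp [0.6145 0.0363 0.1953] cur yaw -1.53 tilt [-0.0022 -0.0014 -1.    ]
roll -0.001 q7 -1.87
```

Request:
{"op": "arm_command", "data": {"series": [[36, [0, 1.4, -3], 0], [36, [0, 4, -7.5], 0], [36, [0, 7, -13], 0], [36, [0, 10.2, -19], 0], [36, [0, 13.5, -25], 0], [36, [0, 16.8, -31], 0], [36, [0, 20.1, -37], 0], [36, [0, 23.4, -43], 0]], "squeeze": 25}}

```text
t: 27.98
eef_pos: [0.5924, 0.0354, 0.236]
tool_rot: [-0.0, 0.721, -0.693, 0.0]
contact_force: [-0.7, 0.6, -4.3]
gripper_width: 0.44
```

Run:
```python
from h import *
Mend=Ms(.06)+.0085*E1-.006*Z
L=[tgt(.5,Ms(.05),.1155)]
for k in (.2,.4,.6,.8,1): L.append(tgt(.5*(1-k),Ms(.05)*(1-k)+Mend*k,.1155))
plan(L,-np.pi/2+PSI)
print(status.get_obs()['contact_force'])
```

```text
tool shift mm [ 0.3  1.7 -2.2]
tool shift mm [ 0.3 -9.5 -7.8]
tool shift mm [  0.3 -21.  -12.3]
tool shift mm [  0.3 -33.  -15.7]
tool shift mm [  0.3 -45.1 -18. ]
tool shift mm [  0.3 -57.4 -19.1]
t 27.98 tcp [0.5924 0.0354 0.236 ] cur yaw -1.53 tilt [ 1.e-04 -1.e-04 -1.e+00]
roll -0.001 q7 -1.85
[-0.6667712   0.5757922  -4.29805839]
```

Request:
{"op": "arm_command", "data": {"series": [[36, [0, 0, -3], 0], [36, [0, -7, -7], 0], [36, [0, -14, -10], 0], [36, [0, -21, -12.5], 0], [36, [0, -28, -14.5], 0], [36, [0, -35, -16.3], 0], [36, [0, -42, -17.6], 0], [36, [0, -49, -18.5], 0]]}}

```text
t: 28.98
eef_pos: [0.6419, 0.0374, 0.254]
tool_rot: [0.0, 0.721, -0.693, -0.0]
contact_force: [-2.3, -0.3, -5.5]
gripper_width: 0.443
```

Request:
{"op": "arm_command", "data": {"series": [[36, [0, -4, -0.4], 0], [36, [0, -8.5, -0.6], 0], [36, [0, -8.5, -0.6], 0]]}}

```text
t: 29.35
eef_pos: [0.6504, 0.0377, 0.2547]
tool_rot: [-0.0, 0.721, -0.693, 0.0]
contact_force: [-0.7, -0.3, -5.7]
gripper_width: 0.44
```

Request:
{"op": "arm_command", "data": {"series": [[36, [0, 0, -15], 0], [36, [0, 0, -35], 0], [36, [0, 0, -55], 0], [36, [0, 0, -60], 0], [36, [0, 0, -60], 0]]}}

```text
t: 29.98
eef_pos: [0.6504, 0.0378, 0.3157]
tool_rot: [-0.001, 0.721, -0.693, 0.001]
contact_force: [-1.2, -0.6, -4.8]
gripper_width: 0.442
```

Run:
```python
from h import *
print(status.get_obs()['contact_force'])
plan([(.526,-.371,.31)],-np.pi/2+PSI)
im=read_camera("scene");cv2.imwrite("pics/s19.png",cv2.resize(im[100:280,180:360],None,fx=3.2,fy=3.2,interpolation=cv2.INTER_CUBIC))
```

```text
[-1.23047153 -0.55706234 -4.75630002]
tool shift mm [403.4 141.    5.4]
t 29.98 tcp [0.6504 0.0378 0.3157] cur yaw -1.53 tilt [ 1.9e-03  1.0e-04 -1.0e+00]
roll -0.001 q7 -1.82
```

View pics/s19.png

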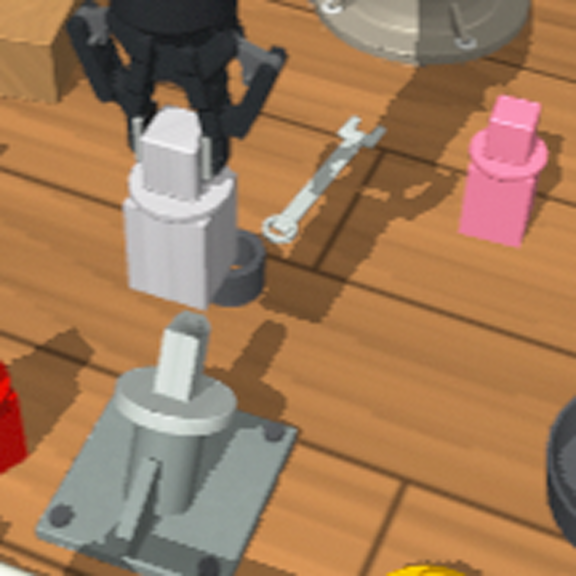

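Request:
{"op": "arm_command", "data": {"series": [[36, [50, 17, 0], 0], [36, [105, 36, 0], 0], [36, [162, 56, 0], 0], [36, [219, 76, 0], 0], [36, [275, 96, 0], 0], [36, [325, 114, 0], 0], [36, [345, 121, 0], 0], [36, [345, 121, 0], 0]]}}

```text
t: 31.02
eef_pos: [0.5421, -0.3138, 0.3138]
tool_rot: [0.0, 0.72, -0.694, -0.001]
contact_force: [0.4, 0.7, -4.6]
gripper_width: 0.445
```

Request:
{"op": "arm_command", "data": {"series": [[36, [0, 0, 0], 0], [36, [0, 0, 0], 0]]}}

```text
t: 31.28
eef_pos: [0.5442, -0.3098, 0.3147]
tool_rot: [-0.0, 0.722, -0.691, -0.0]
contact_force: [0.4, -0.1, -4.8]
gripper_width: 0.441
```

Run:
```python
from h import *
import pickle
plan([(.526,-.371,.31)],-np.pi/2+PSI)
w=cam("wrist");pickle.dump(w,open("w20.pkl","wb"));cv2.imwrite("pics/w20.png",read_camera("wrist"))
```

```text
tool shift mm [60.3 20.9  4.6]
t 31.27 tcp [ 0.5442 -0.3098  0.3147] cur yaw -1.527 tilt [ 3.e-04  9.e-04 -1.e+00]
roll 0.002 q7 -1.2
```

View pics/w20.png

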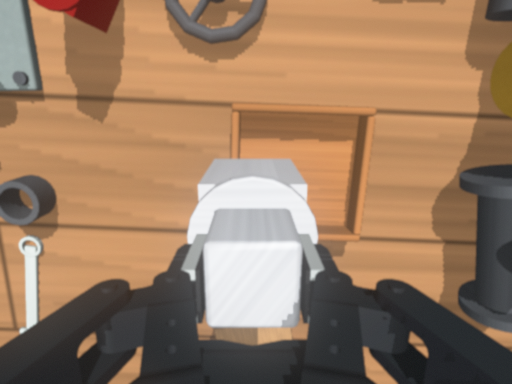

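Run:
```python
from h import *
import pickle
w=pickle.load(open("w20.pkl","rb"))
P=[ray(w,u,v,.048) for u,v in((232,103),(376,110),(359,239))]
print(np.round(P,4)); C=(P[0]+P[2])/2
print(C); plan([(C[0],C[1],.314),(C[0],C[1],.175)],-np.pi/2+PSI)
```

```text
[[ 0.6096 -0.2832  0.048 ]
 [ 0.6091 -0.4508  0.048 ]
 [ 0.4468 -0.4523  0.048 ]]
[ 0.52822364 -0.36774544  0.048     ]
tool shift mm [56.9 18.3  0.7]
tool shift mm [ 57.   18.4 139.7]
t 31.32 tcp [ 0.5441 -0.3101  0.3147] cur yaw -1.527 tilt [ 2.e-04  6.e-04 -1.e+00]
roll 0.002 q7 -1.2
```

Request:
{"op": "arm_command", "data": {"series": [[36, [30, 9, 0], 0], [36, [57, 18.3, 0], 0], [36, [57, 18.3, 10], 0], [36, [57, 18.3, 55], 0], [36, [57, 18.3, 105], 0], [36, [57, 18.3, 150], 0], [36, [57, 18.3, 175], 0], [36, [57, 18.3, 184], 0]], "squeeze": 20}}

```text
t: 32.33
eef_pos: [0.5271, -0.3677, 0.1288]
tool_rot: [-0.0, 0.722, -0.692, -0.002]
contact_force: [-0.1, 0.3, -3.9]
gripper_width: 0.441
```

Request:
{"op": "arm_command", "data": {"series": [[36, [0, 0, 2], 0], [36, [0, 0, 4], 0], [36, [0, 0, 4], 0]]}}

```text
t: 32.7
eef_pos: [0.5278, -0.3699, 0.1277]
tool_rot: [-0.0, 0.721, -0.693, 0.001]
contact_force: [-0.2, 0.2, -4.6]
gripper_width: 0.44
```

Request:
{"op": "arm_command", "data": {"series": [[36, [0, 0, 2], 0], [36, [0, 0, 2], 0]]}}

```text
t: 32.95
eef_pos: [0.5278, -0.3699, 0.1254]
tool_rot: [-0.0, 0.721, -0.693, 0.001]
contact_force: [0.4, -0.6, -0.9]
gripper_width: 0.443
```

Contact is beginning. I'll press slightly and check that it's upright.

Request:
{"op": "arm_command", "data": {"series": [[36, [0, 0, 1.2], 0], [36, [0, 0, 1.2], 0]]}}

```text
t: 33.2
eef_pos: [0.5283, -0.3699, 0.1253]
tool_rot: [-0.0, 0.721, -0.693, 0.001]
contact_force: [-0.3, 1.5, 5.9]
gripper_width: 0.445
```

Run:
```python
from h import *
o=status.get_obs();print(o['contact_force'],o['torque'])
im=read_camera("scene");cv2.imwrite("pics/s21.png",cv2.resize(im[90:210,70:190],None,fx=5,fy=5,interpolation=cv2.INTER_CUBIC))
```

```text
[-0.27093682  1.51770905  5.92654567] [0.2572059  0.41944201 0.00296669]
```

View pics/s21.png

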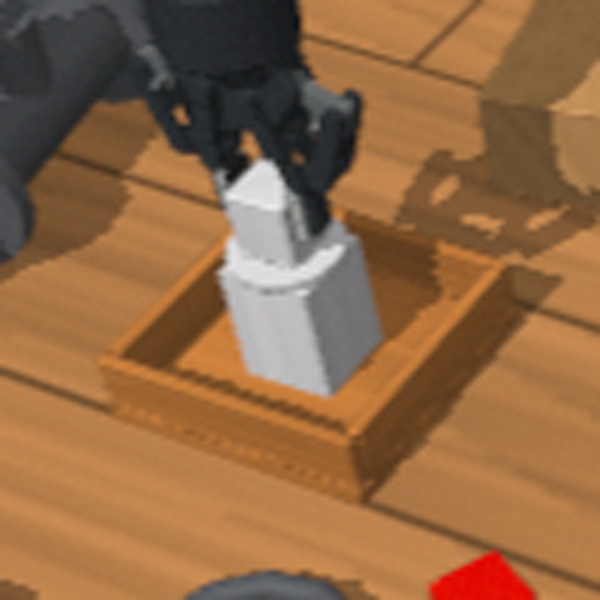

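Request:
{"op": "arm_command", "data": {"series": [[45, [0, 0, -1], 0], [60, [0, 0, -1], 0], [85, [0, 0, -1], 0], [85, [0, 0, -1], 0], [85, [0, 0, -40], 0], [85, [0, 0, -90], 0], [85, [0, 0, -150], 0], [85, [0, 0, -180], 0]]}}

```text
t: 34.25
eef_pos: [0.5283, -0.3701, 0.3075]
tool_rot: [-0.001, 0.721, -0.693, 0.002]
contact_force: [-0.2, 0.8, -0.7]
gripper_width: 0.992
```

Request:
{"op": "arm_command", "data": {"series": [[85, [40, 40, 0], 0], [85, [80, 80, 0], 0], [85, [80, 80, 0], 0], [85, [80, 80, 0], 0]]}}

```text
t: 34.75
eef_pos: [0.4508, -0.4525, 0.3034]
tool_rot: [-0.0, 0.721, -0.693, -0.0]
contact_force: [0.4, 0.5, -0.3]
gripper_width: 0.993
```

Run:
```python
from h import *
o=status.get_obs();print(o['t'],o['contact_force'],o['gripper_width'],o['joint_vel'].round(3))
im=read_camera("scene");cv2.imwrite("pics/s22.png",cv2.resize(im,None,fx=1.5,fy=1.5,interpolation=cv2.INTER_CUBIC))
cv2.imwrite("pics/t22.png",cv2.resize(read_camera("top"),None,fx=1.5,fy=1.5,interpolation=cv2.INTER_CUBIC))
```

```text
34.75 [ 0.41889028  0.53219647 -0.34605417] 0.9925950430754182 [-0.025  0.    -0.026 -0.002 -0.001 -0.     0.   ]
```

View pics/s22.png

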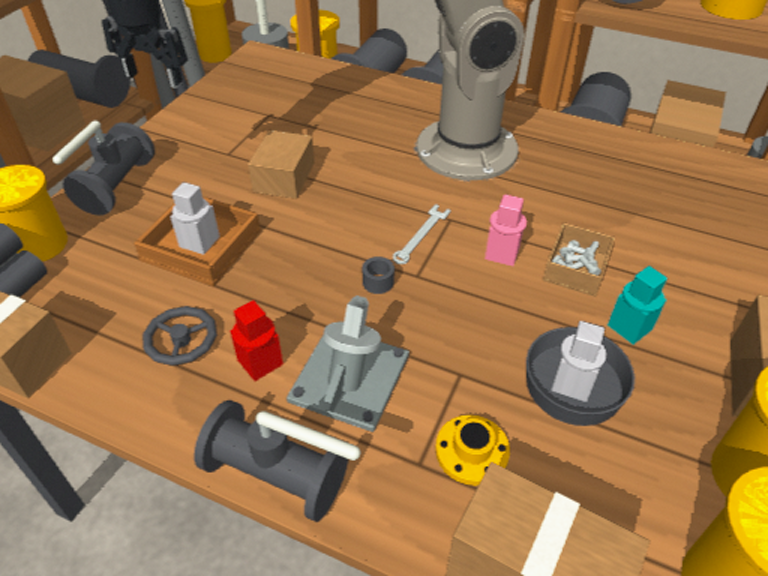

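View pics/t22.png

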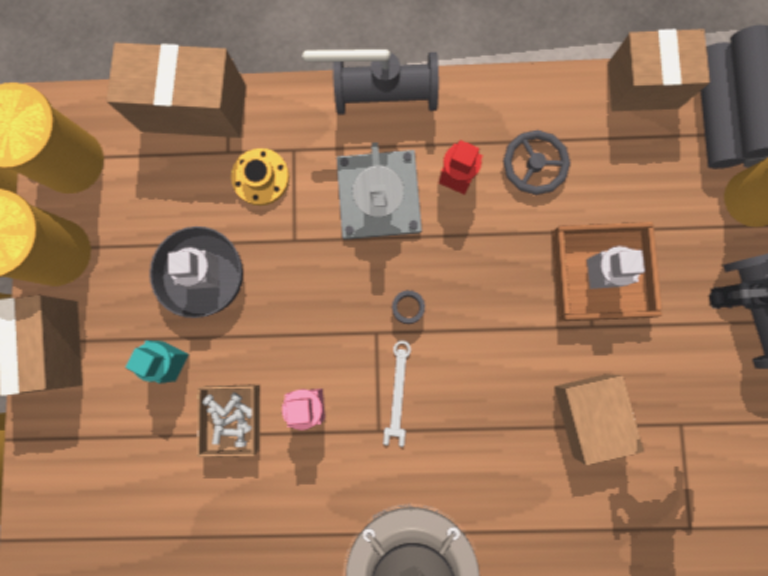

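Run:
```python
from station import bot
print(bot.hand_in())
```

```text
the job is handed in; nothing more can be done
None
```

Both adaptors were tried on the gauge pin, one at a time, then stood in their trays. I handed the job in at about 35 s; no verdict is reported.

- **First adaptor (right of the coupling):** it stopped short, with a gap of about 22 mm to the shoulder visible in the scene picture. It stands upright in the round steel pan.
- **Second adaptor (left of the coupling):** it passed that point without resistance and stopped with its mouth on the shoulder, held there at about 25 N with no further movement. It stands upright in the square wooden tray.

**Final checks:** the last scene and top pictures show both adaptors upright. The coupling, flange, handwheel and coloured decoys look undisturbed. The gripper is open and clear of everything.

**Things that didn't go cleanly:**
- At the first adaptor's stop I pressed briefly to about 45 N before backing off, more than intended. The adaptor seemed to slip 2–3 mm in the jaws.
- The two stops came out about 19 mm apart by tool position rather than the expected 22 mm, which that slip would explain. The pictures agree with the sorting.

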